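# Build up a gearbox shaft in the vice

## Robot

A 6-joint arm with a two-finger parallel gripper is mounted at the origin on the work surface. World frame = base frame: x ahead of the robot, y to its left, z up, the work surface at z = 0. Lengths are in m, angles in rad, forces in N, time in s.
With the tool pointing down it reaches from about 0.275 to 0.725 m from the base axis. Payload 15.9 kg.
Tool frame: the origin (TCP) lies between the finger pads; the fingertips stand tip_extent ahead of it and the grasp point (between the pads) lies 6 mm ahead of it (tip_extent is the distance from the TCP to the fingertips, in m); z points along the fingers, y is the direction in which the jaws open and shut (so a half turn about z gives the same grasp; the last joint's range is limited). The gripper opens to 85 mm and grips with 20 to 120 N. Pads are 22 mm wide; open, the fingers measure 114 mm over their backs; the gripper's body (76 mm by 85 mm) begins 54 mm behind the grasp point. The pads swing forward as they close: fully open they stand 13 mm farther back than shut.
Start: joints at [-1.279, 0.213, -0.034, 1.323, 0, 1.571], TCP at [0.144, -0.479, 0.256] pointing down, gripper open.
Joint ranges: [-2.98, 2.98], [-0.74, 1.72], [-1.14, 1.35], [-2.1, 2.04], [-1.57, 1.44], [-3.14, 3.14]. Speed limits (rad/s): [1.89, 1.89, 2.39, 2.57, 3.14, 3.14].

## Interface

Orientations are given as a unit quaternion [x, y, z, w].
In Python, from plant import * gives the robot as it stands.
- The arm moves only by the tool apply_moves, never from a script. Its argument "motion" is a list of rows, each a list of 3 entries, a list of its own where there are three numbers: the shift along the world's x, y, z in cm, then the turn, a rotation vector about the world's x, y, z in degrees, then the finger opening in cm, from 0 to 8.54. In form: [[[dx, dy, dz], [ax, ay, az], claw], ...]. A call has 1 to 8 rows; each row shifts and turns the commanded pose from where the row before left it; what a row does not reach is not made up. A row lasts 1/10 s, in which the tool goes at most 50 mm and 8.59 degrees, less where a joint would pass 70% of its speed; a pose out of reach is approached as far as the arm can. A call is refused whole if a number of a shift passes 5 or a number of a turn 8.59, either way. A call with a gripper value outside its range is refused whole. The fingers move at their own pace and stop on an object; "force" is the grip in N (left out, the last holds). Time passes only in rows, so rows that do not move let the fingers close. It gives the time, the measured TCP pose, the force and the opening at its end, in the units of the state.
- read_state(): the state, without advancing time (a new reading comes with each control period).
- read_camera(name): name is "scene" or "side" or "wrist"; returns the picture (420x560x3 uint8, red, green, blue); there is no depth.
- get_calibration(name): a dict with "K" (3x3 intrinsics, pixels), "extrinsics" (4x4, takes a point from world to camera coordinates). Camera axes: x right, y up, looking along -z (the intrinsics and any distortion apply to the point x, -y, -z); pixel columns grow to the right and rows downward; lengths in m; the calibration is good to about 2 mm. The wrist camera is an equidistant fisheye: a pixel r from the principal point sees the ray r / f radians off the axis. A picture is of the moment at which its call begins: read the wrist's pose just before it. get_calibration takes no time and is no camera call; for the wrist camera it gives the pose at the moment of the call.
- finish_job(): hands the job in, once; it reports no verdict.
The state is a dict: "time_s": time; "joint_pos": joint angles; "qd": joint speeds; "joint_efforts": joint torques, N m; "tcp_pos": TCP position; "eef_rot": TCP orientation; "force": force on the tool from outside, world axes, zero at the start; "torque": the same for the moment, N m; "width": opening from 0.0 (shut) to 1.0 (fully open).
Only numpy, scipy, OpenCV 4.12 (cv2) and the standard library are available. Lean on these libraries where they do the work, as an engineer would, in place of code of your own. Each camera call takes 0.05 s, during which the arm holds its last target.

## Task

Build up the gearbox shaft that stands in the green vice, one part at a time and each lowered fully home rather than dropped: first the big first gear down onto the shaft's shoulder, then the brass bush on top of it with its flange down, then the bright second gear down over the bush onto that flange, and last the blue steel collar on top. Let go of everything; leave the rusty gear with the broken teeth lying in its dish, and do not disturb the dish, the tyre gauge or the scraper.

Things in the scene. Friction and masses are not known exactly. Their poses are not given: they have to be found in the camera images.
- shaft_shoulder (a point): Point on the axis of a plain upright steel shaft, fixed in the vice, at the top face of the shaft's shoulder (26 mm wide, 8 mm high): the seat for the first gear, 58 mm above the bench. z is up along the shaft. Above this point the shaft is 17 mm in diameter for 42 mm, then tapers over 6 mm to a plain end 11 mm in diameter; its tip is 52 mm above this point.
- vice: Low green vice, fixed to the bench, that clamps the shaft upright between its jaws; jaw tops 50 mm above the bench. Origin: on the bench under the shaft's axis. It reaches 68 mm along its +x (fixed jaw) and 107 mm along its -x (screw with an 80 mm tommy bar, 37 mm high) and is 88 mm wide across y (112 mm over two low lugs).
- first_gear: The big bright steel gear, 64 mm over the teeth, 12 mm thick, flat on both sides, with an 18 mm bore and a ring of six dark holes in its web; about 0.27 kg. Lies flat. Origin: centre of its underside, z up along its axis.
- bush: Flanged brass bush, 16.5 mm high over all: a flange 36 mm in diameter and 4 mm thick at the bottom, above it a sleeve 26 mm in diameter with a 1.5 mm chamfer round its upper outer edge; 18 mm bore right through; 0.06 kg. Stands on its flange. Origin: centre of the flange's underside, z up along its axis towards the sleeve.
- second_gear: The smaller bright steel gear, 54 mm over the teeth, 12 mm thick, flat on both sides, with a wide 27 mm bore that fits closely over the sleeve of the bush; about 0.16 kg. Lies flat. Origin: centre of its underside, z up along its axis.
- collar: Plain blued steel spacer collar, dark blue, 28 mm in diameter, 14 mm high, 18 mm bore; 0.045 kg. Stands upright. Origin: centre of its underside, z up along its axis. Home, it rests on the bush's upper end, which stands 0.5 mm above the second gear's upper face.
- parts_dish: Round stainless magnetic parts dish (its magnet does not act here), 110 mm across the rim and 36 mm high on a black 72 mm foot; the old gear lies in it. Stays where it is. Origin: centre of its underside.
- old_gear: Rusty brown worn-out gear with several teeth broken off, 54 mm over the teeth, 12 mm thick, lying in the parts dish; not to be used. Origin: centre of its underside.
- tyre_gauge: Orange plastic tyre pressure gauge with a round white dial, lying on the bench, about 120 mm long, 42 mm wide and 23 mm high. Leave alone. x runs along it towards the dial; origin under its middle.
- scraper: Stainless steel scraper lying on the bench, about 188 mm long, up to 40 mm wide and 14 mm high. Leave alone. x runs along it towards the blade; origin under its middle.
There are look-alikes about, which are no part of the job. What is shaped like the first_gear but orange is not meant.

How it is judged:
By the outcome, as a careful person would: the job done as asked, in the order asked, and still so for the second after the job is handed in, with the robot touching nothing.
It also fails if it takes over 115 s, if anything falls off the work surface, if the arm or the gripper's body presses on something with over 40 N, if the wrist force passes 120 N, or if a joint passes its speed limit or range.

## Working session

There is one attempt and no reset: what is moved stays moved. The work goes in short steps, Python scripts to look and compute and a tool call to move; the robot and the scene stay as the last step left them, time stands still between calls to the robot, and variables do not carry over. Pictures are saved under pics/ and viewed, and the job is handed in when it is done.

Besides the shell and the picture viewer there is one more tool, called after ">>>" by a JSON object that holds its "method" and its "body", one argument or row to a line. apply_moves: Moves the arm, as the interface text tells. Its arguments: {"type":"object","properties":{"motion":{"type":"array"},"force":{"type":"number"}},"required":["motion"]}

```bash
ls; mkdir -p pics; cat > h.py <<'E'
from plant import *
import numpy as np, cv2
def save(n,im): cv2.imwrite('pics/'+n+'.png',cv2.cvtColor(im,cv2.COLOR_RGB2BGR))
E
python3 - <<'E'
from h import *
s=read_state();print(s)
for n in ["scene","side","wrist"]:
    c=get_calibration(n);print(n,c)
    im=read_camera(n);save(n+'0',im);np.save(n+'0.npy',im)
    np.savez(n+'0c.npz',K=c['K'],E=c['extrinsics'])
E
```

```text
pics
{'time_s': 0.0, 'joint_pos': array([-1.27900254e+00,  2.13347877e-01, -3.50682502e-02,  1.32348781e+00,
        2.95249474e-05,  1.57078362e+00]), 'qd': array([ 0.00056062, -0.00068524, -0.00095077, -0.00058107, -0.00071851,
        0.00076533]), 'joint_efforts': array([ 3.19021521e-03, -6.86160994e+01,  4.87113404e+01,  1.74799841e-02,
        1.61179400e-04,  1.10387919e-05]), 'tcp_pos': array([ 0.1437536 , -0.4785628 ,  0.25581665]), 'eef_rot': array([ 9.89374839e-01,  1.45386109e-01, -6.59032102e-05, -5.50069623e-04]), 'force': array([ 0.22857094, -0.21749552,  0.11549432]), 'torque': array([ 0.03649263, -0.07085677,  0.03959694]), 'width': 1.005037047277425}
scene {'K': array([[406.16182041,   0.        , 276.27668097],
       [  0.        , 406.16182041, 206.65189853],
       [  0.        ,   0.        ,   1.        ]]), 'extrinsics': array([[ 0.59987606,  0.8000919 ,  0.00128951, -0.32778936],
       [-0.45269963,  0.3380858 ,  0.82508244,  0.16575178],
       [ 0.65970581, -0.49553097,  0.56501088, -1.16831445],
       [ 0.        ,  0.        ,  0.        ,  1.        ]
[... 156 characters left out ...]
.        ]]), 'extrinsics': array([[-0.98394323, -0.17786512,  0.01482278,  0.49821631],
       [ 0.13822093, -0.70681695,  0.69376132, -0.09696527],
       [-0.11291895,  0.68467058,  0.72005244, -0.92906655],
       [ 0.        ,  0.        ,  0.        ,  1.        ]])}
wrist {'K': array([[325.1922621 ,   0.        , 278.45176229],
       [  0.        , 325.1922621 , 212.29773752],
       [  0.        ,   0.        ,   1.        ]]), 'extrinsics': array([[ 0.28897353, -0.95733357, -0.00259376, -0.49980535],
       [ 0.91575394,  0.27721042, -0.29077329,  0.03860348],
       [ 0.27908605,  0.08165054,  0.95678846, -0.38027082],
       [ 0.        ,  0.        ,  0.        ,  1.        ]])}
```

View pics/scene0.png

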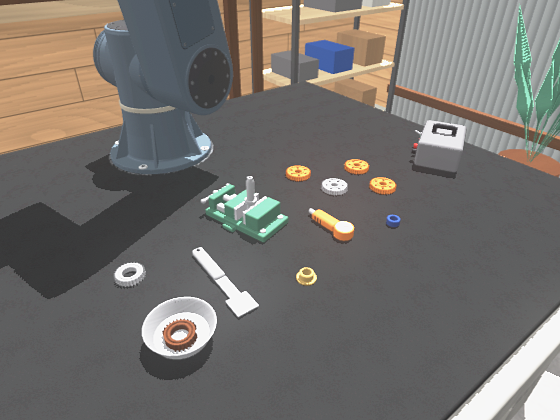

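View pics/side0.png

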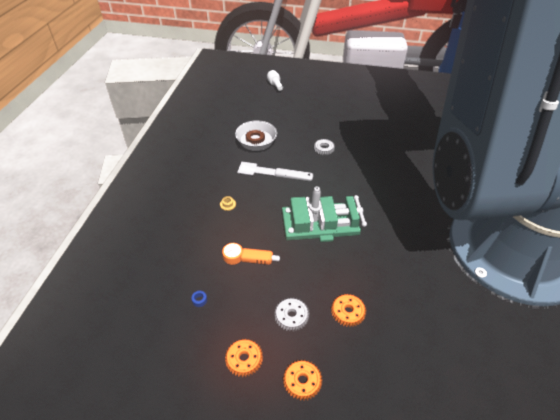

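View pics/wrist0.png

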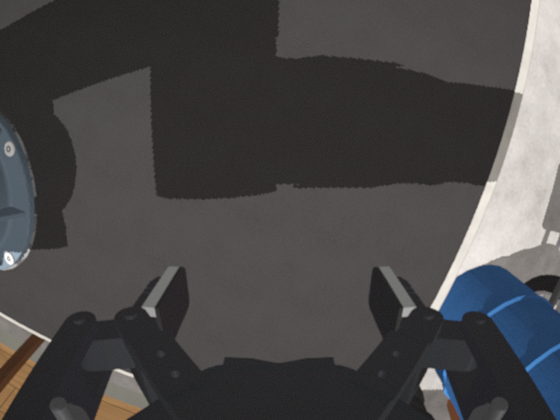

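Candidates in the scene image:
- First gear: the bright gear with six holes at (335,186). The orange look-alikes are at (298,173), (356,166) and (383,186).
- Second gear: the bright gear at (129,274). The rusty gear in the dish at (180,334) must be left alone.
- Bush at (306,276), collar at (393,221), and shaft tip at (250,178).

Next I'll crop close and triangulate.

```bash
cat >> h.py <<'E'
def load(n,k): 
    d=np.load(f'{n}{k}c.npz'); return dict(K=d['K'],extrinsics=d['E']), np.load(f'{n}{k}.npy')
def ray(c,uv,fish=False):
    K=c['K'];E=c['extrinsics'];R=E[:3,:3];t=E[:3,3]
    x=(uv[0]-K[0,2])/K[0,0];y=(uv[1]-K[1,2])/K[1,1]
    if fish:
        r=np.hypot(x,y); s=np.sin(r)/r if r>1e-9 else 1.; d=np.array([x*s,-y*s,-np.cos(r)])
    else: d=np.array([x,-y,-1.])
    d=R.T@(d/np.linalg.norm(d)); return -R.T@t,d
def plane(c,uv,z,fish=False):
    o,d=ray(c,uv,fish); return o+d*(z-o[2])/d[2]
def proj(c,p,fish=False):
    K=c['K'];E=c['extrinsics'];q=E[:3,:3]@np.asarray(p,float)+E[:3,3];v=np.array([q[0],-q[1],-q[2]])
    if fish:
        r=np.hypot(v[0],v[1]);th=np.arctan2(r,v[2]);s=th/r if r>1e-9 else 0
        return np.array([K[0,0]*v[0]*s+K[0,2],K[1,1]*v[1]*s+K[1,2]])
    return np.array([K[0,0]*v[0]/v[2]+K[0,2],K[1,1]*v[1]/v[2]+K[1,2]])
def tri(rays):
    A=np.zeros((3,3));b=np.zeros(3)
    for o,d in rays:
        M=np.eye(3)-np.outer(d,d);A+=M;b+=M@o
    p=np.linalg.solve(A,b);return p,[np.linalg.norm((np.eye(3)-np.outer(d,d))@(p-o)) for o,d in rays]
E
python3 - <<'E'
from h import *
cs,ims=load('scene',0);cd,imd=load('side',0)
pts={'first':((335,186),(292,313)),'second':((129,274),(324,147)),'bush':((306,276),(228,203)),'collar':((393,221),(199,297)),'tip':((250,178),(317,188)),'dish':((180,330),(256,135)),'or1':((298,173),(349,309)),'dial':((344,231),(233,253))}
for k,(a,b) in pts.items():
    p,e=tri([ray(cs,a),ray(cd,b)]);print(k,p.round(4),np.round(e,4), 'r',np.hypot(*p[:2]).round(3))
def crop(im,x0,y0,w,h,s): return cv2.resize(im[y0:y0+h,x0:x0+w],None,fx=s,fy=s,interpolation=cv2.INTER_CUBIC)
save('crop_a',crop(ims,190,150,230,150,3.4))
save('crop_b',crop(imd,180,180,200,150,4))
E
```

```text
first [0.4507 0.2495 0.0058] [0.0012 0.0012] r 0.515
second [ 0.4484 -0.2616  0.0028] [0.0008 0.0008] r 0.519
bush [ 0.6456 -0.0072  0.0039] [0.0002 0.0002] r 0.646
collar [0.6316 0.2487 0.0065] [0.0002 0.0002] r 0.679
tip [0.4409 0.0112 0.1075] [0.0012 0.0012] r 0.441
dish [ 0.634  -0.2485  0.0235] [0.0009 0.0009] r 0.681
or1 [0.3454 0.2198 0.0041] [0.0008 0.0008] r 0.409
dial [0.5952 0.1367 0.0093] [0.0012 0.0012] r 0.611
```

View pics/crop_a.png

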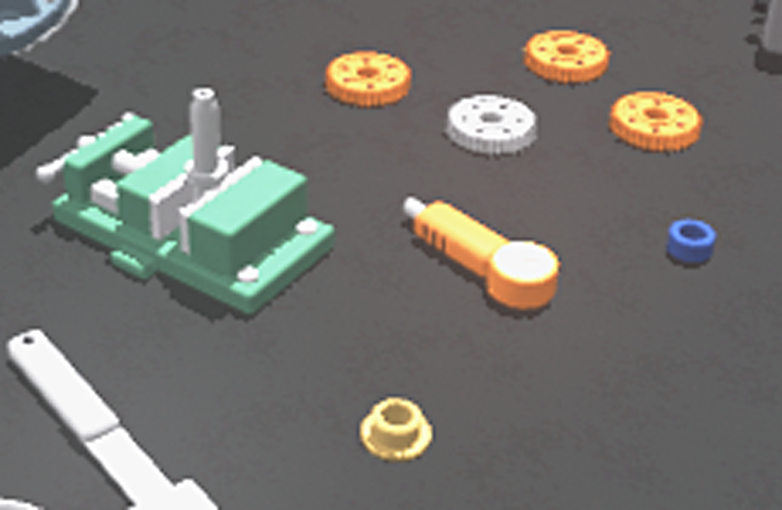

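View pics/crop_b.png

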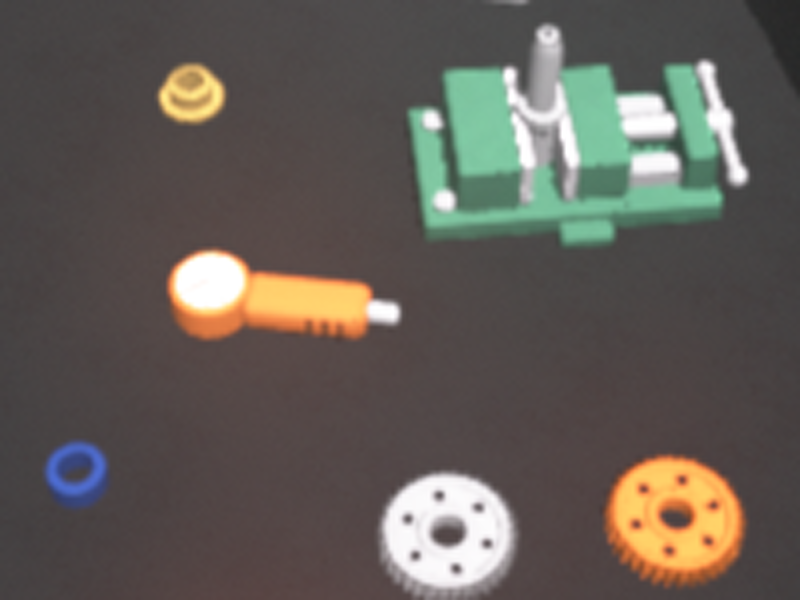

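The crop confirms the choice: the bright gear with six dark holes is at scene (335,186), with orange look-alikes around it. The tyre gauge (orange, white dial) and the vice with its screw towards -x are also clear.

```bash
python3 - <<'E'
import plant
print([n for n in dir(plant) if not n.startswith('__')])
for n in ('tip_extent','TIP_EXTENT'): print(getattr(plant,n,None))
from h import *
cs,ims=load('scene',0);cd,imd=load('side',0);cw,imw=load('wrist',0)
for k,(a,b) in {'or2':((356,166),(303,379)),'or3':((383,186),(244,357)),'scr1':((195,250),(312,176)),'scr2':((257,301),(240,170)),'gneck':((311,211),(279,258)),'tommyA':((204,203),(357,199)),'shoulder':((250,203),(315,207))}.items():
    p,e=tri([ray(cs,a),ray(cd,b)]);print(k,p.round(4),np.round(e,4))
s=read_state()
o=-cw['extrinsics'][:3,:3].T@cw['extrinsics'][:3,3]
from scipy.spatial.transform import Rotation as R
Rt=R.from_quat(s['eef_rot']).as_matrix();print('Rt',Rt.round(3));print('cam in tool',(Rt.T@(o-s['tcp_pos'])).round(4)); print('axes',(Rt.T@cw['extrinsics'][:3,:3].T).round(3))
E
```

```text
['IKError', 'finish_job', 'get_calibration', 'read_camera', 'read_state', 'tip_extent']
0.025
None
or2 [0.4106 0.3663 0.0047] [0.0003 0.0003]
or3 [0.5185 0.3473 0.0029] [0.0008 0.0008]
scr1 [ 0.4643 -0.1357  0.0068] [0.0005 0.0005]
scr2 [ 0.6456 -0.1164  0.0108] [0.0016 0.0016]
gneck [0.4985 0.1305 0.0081] [0.0013 0.0013]
tommyA [ 0.3515 -0.0549  0.0255] [0.0019 0.0019]
shoulder [0.4413 0.0087 0.0475] [0.0009 0.0009]
Rt [[ 0.958  0.288 -0.   ]
 [ 0.288 -0.958  0.001]
 [-0.    -0.001 -1.   ]]
cam in tool [ 0.0743  0.0008 -0.1178]
axes [[ 0.001  0.957  0.291]
 [ 1.    -0.002  0.001]
 [ 0.002  0.291 -0.957]]
```

```bash
python3 - <<'E'
from h import *
cw,imw=load('wrist',0)
save('fing',cv2.resize(imw[240:400,120:440],None,fx=2.5,fy=2.5,interpolation=cv2.INTER_CUBIC))
Rc=np.array([[0.001,.957,.291],[1,-.002,.001],[.002,.291,-.957]]);o=np.array([.0743,.0008,-.1178])
c2=dict(K=cw['K'],extrinsics=np.eye(4))
for uv,y in [((186,267),-.0427),((373,267),.0427),((188,322),-.0427),((183,267),-.0427),((150,318),-.0427)]:
    _,d=ray(c2,uv,True);d=Rc@d;print(uv,(o+d*(y-o[1])/d[1]).round(4))
E
```

```text
(186, 267) [ 0.0069 -0.0427  0.0154]
(373, 267) [0.0107 0.0427 0.0082]
(188, 322) [-0.0187 -0.0427  0.0066]
(183, 267) [ 0.0091 -0.0427  0.011 ]
(150, 318) [ 0.0108 -0.0427 -0.0323]
```

View pics/fing.png

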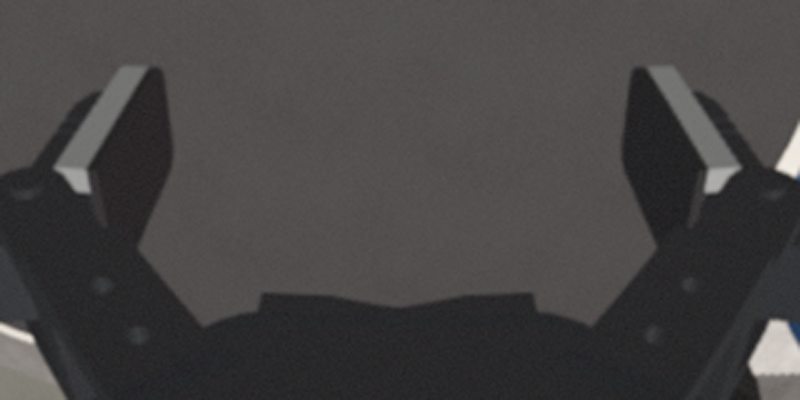

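The wrist view shows the open tips at about (183,267) and (374,267), so z≈11–12 mm ahead of the TCP. That matches the 25 mm closed extent less the 13 mm swing. I'll use one fixed yaw, with the jaws along -30°/150°, for the whole job. First I move above the vice.

>>> {"method": "apply_moves", "body": {
  "motion": [
    [[2.3,3.8,0],[0,0,8.59],8.5],
    [[2.3,3.8,0],[0,0,8.59],8.5],
    [[2.3,3.8,0],[0,0,8.59],8.5],
    [[2.3,3.8,0],[0,0,8.59],8.5],
    [[2.3,3.8,0],[0,0,8.59],8.5],
    [[2.3,3.8,0],[0,0,0],8.5],
    [[2.3,3.8,0],[0,0,0],8.5],
    [[2.3,3.8,0],[0,0,0],8.5]
  ],
  "force": 40
}}

```text
time_s: 0.95
tcp_pos: [0.3283, -0.1732, 0.2564]
eef_rot: [0.868, 0.497, 0.0, 0.0]
force: [1.2, -1.3, -0.4]
width: 0.996
```

>>> {"method": "apply_moves", "body": {
  "motion": [
    [[2.3,3.8,-1],[0,0,0],8.5],
    [[2.3,3.8,-1],[0,0,0],8.5],
    [[2.3,3.8,-1],[0,0,0],8.5],
    [[2.3,3.8,-1],[0,0,0],8.5],
    [[2.3,3.8,-1],[0,0,0],8.5],
    [[0,0,0],[0,0,0],8.5],
    [[0,0,0],[0,0,0],8.5]
  ]
}}

```text
time_s: 1.65
tcp_pos: [0.4426, 0.0159, 0.2058]
eef_rot: [0.867, 0.498, -0.001, -0.0]
force: [0.1, -0.7, 0.4]
width: 0.995
```

```bash
cat >> h.py <<'E'
def shot(n,k):
    s=read_state(); c=get_calibration(n); im=read_camera(n)
    np.save(f'{n}{k}.npy',im);np.savez(f'{n}{k}c.npz',K=c['K'],E=c['extrinsics'],tcp=s['tcp_pos'],q=s['eef_rot']);save(f'{n}{k}',im)
    print(n,k,'t',round(s['time_s'],2),'tcp',s['tcp_pos'].round(4),'F',s['force'].round(1),'w',round(s['width'],3))
    return c,im,s
E
python3 - <<'E'
from h import *
c,im,s=shot('wrist',1)
print(proj(c,[.441,.0105,.110],True))
E
```

```text
wrist 1 t 1.65 tcp [0.4426 0.0159 0.2058] F [ 0.1 -0.7  0.4] w 0.995
[279.61874654 231.97262579]
```

View pics/wrist1.png

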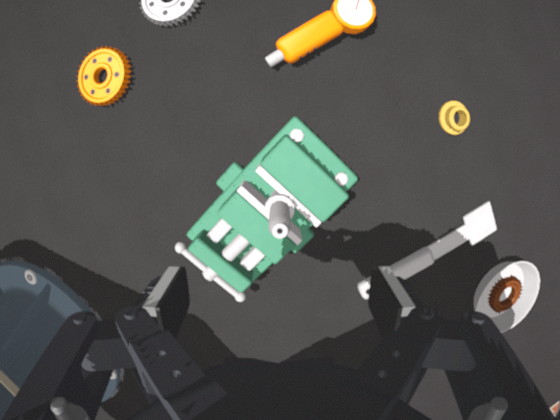

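The shaft's end face, with its dark centre hole, is at about (279,231). I predicted (279.6,232), so they agree. I'll zoom for precision.

```bash
python3 - <<'E'
from h import *
c,im=load('wrist',1)
save('shz',cv2.resize(im[180:260,230:340],None,fx=7,fy=7,interpolation=cv2.INTER_CUBIC))
E
```

```text
(no output)
```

View pics/shz.png

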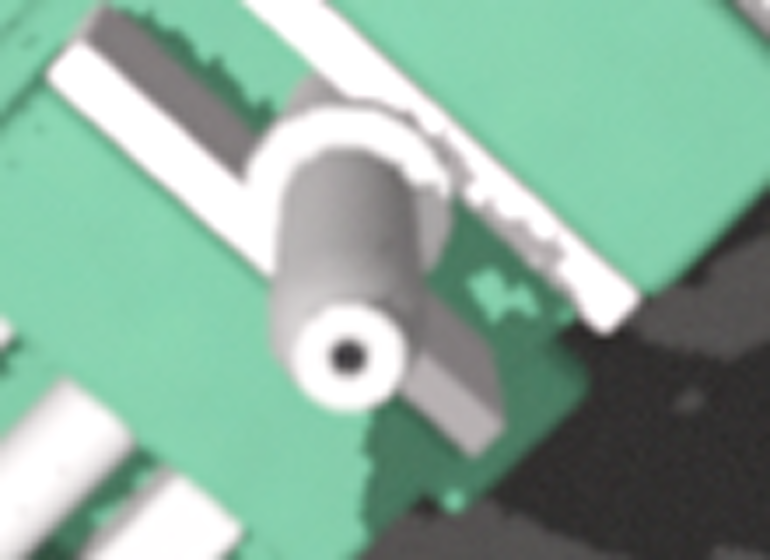

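>>> {"method": "apply_moves", "body": {
  "motion": [
    [[0.1,4.0,0],[0,0,0],8.5],
    [[0.1,4.0,0],[0,0,0],8.5],
    [[0,0,0],[0,0,0],8.5]
  ]
}}

```text
time_s: 2.0
tcp_pos: [0.4447, 0.0971, 0.2067]
eef_rot: [0.867, 0.498, 0.001, -0.0]
force: [0.3, 0.0, -0.1]
width: 0.997
```

```bash
python3 - <<'E'
from h import *
c1,_=load('wrist',1)
print(plane(c1,(279.3,230.4),.110,True))
c,im,s=shot('wrist',2)
u=proj(c,[.441,.0105,.110],True);print(u)
x,y=u.astype(int);x0=max(x-55,0);y0=y-40;print(x0,y0)
save('shz2',cv2.resize(im[y0:y0+80,x0:x0+110],None,fx=7,fy=7,interpolation=cv2.INTER_CUBIC))
E
```

```text
[0.4413949 0.0116272 0.11     ]
wrist 2 t 2.0 tcp [0.4447 0.0971 0.2067] F [ 0.3  0.  -0.1] w 0.997
[328.24951085 314.9690631 ]
273 274
```

View pics/shz2.png

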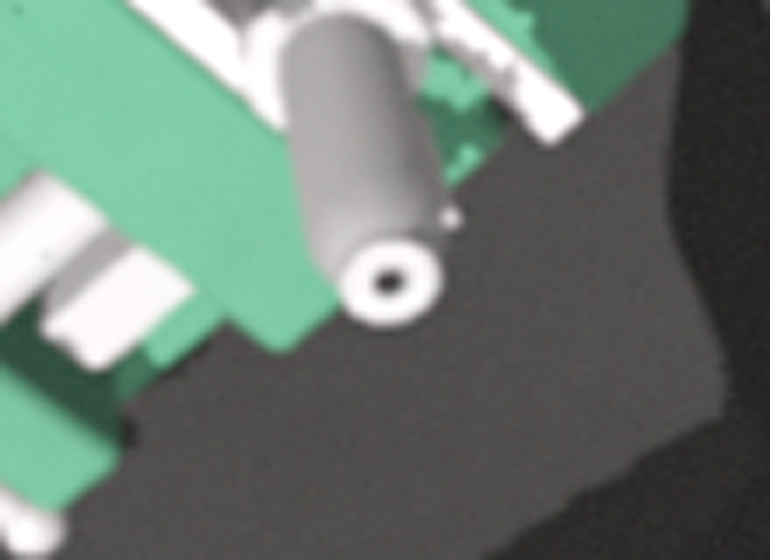

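View pics/wrist2.png

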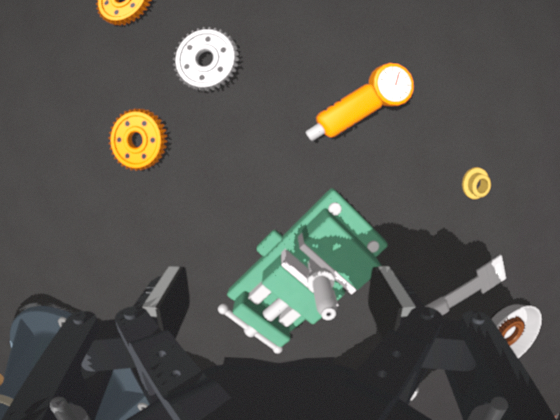

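The second view shows the tip face at (328.3,313.7) and the bright holed gear at (206,59).

>>> {"method": "apply_moves", "body": {
  "motion": [
    [[0.15,3.8,-2],[0,0,0],8.5],
    [[0.15,3.8,-2],[0,0,0],8.5],
    [[0.15,3.8,-2],[0,0,0],8.5],
    [[0.15,3.8,-2],[0,0,0],8.5],
    [[0,0,0],[0,0,0],8.5]
  ]
}}

```text
time_s: 2.55
tcp_pos: [0.4502, 0.2482, 0.1242]
eef_rot: [0.867, 0.498, -0.001, -0.0]
force: [-0.8, -1.6, 0.0]
width: 0.996
```

```bash
python3 - <<'E'
from h import *
c1,_=load('wrist',1);c2,_=load('wrist',2);cs,_=load('scene',0);cd,_=load('side',0)
print(tri([ray(c1,(279.3,230.4),True),ray(c2,(328.3,313.7),True)]))
c,im,s=shot('wrist',3)
print(proj(c,[.451,.2495,.012],True), tri([ray(c2,(206-.5,59-.5),True),ray(c,proj(c,[.451,.2495,.012],True),True)]))
E
```

```text
(array([0.44150564, 0.01165698, 0.1100831 ]), [np.float64(9.399954094076535e-05), np.float64(9.399954094070825e-05)])
wrist 3 t 2.55 tcp [0.4502 0.2482 0.1242] F [-0.8 -1.6  0. ] w 0.996
[277.98592699 215.33073285] (array([0.45075471, 0.24826798, 0.00758246]), [np.float64(0.00046720572884974396), np.float64(0.00046720572884974645)])
```

View pics/wrist3.png

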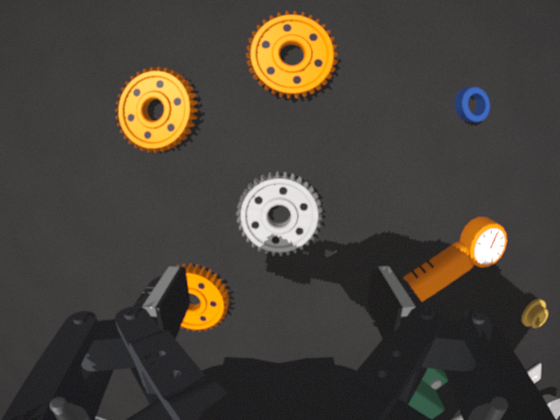

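The bright six-hole gear's bore is at (278,214), between the fingers. The orange gears are at (157,110), (292,55) and (208,297), clear of the finger footprints. Now the exact bore centre.

```bash
cat >> h.py <<'E'
def ell(mask,x0=0,y0=0,amin=30):
    cs,_=cv2.findContours(mask.astype(np.uint8),cv2.RETR_LIST,cv2.CHAIN_APPROX_NONE);out=[]
    for q in cs:
        if len(q)<8: continue
        e=cv2.fitEllipse(q); 
        if cv2.contourArea(q)>amin: out.append((np.round(np.array(e[0])+[x0,y0],2),np.round(e[1],1),cv2.contourArea(q)))
    return out
E
python3 - <<'E'
from h import *
c,im=load('wrist',3)
x0,y0=225,160
sub=im[y0:y0+110,x0:x0+110].astype(int)
save('g1',cv2.resize(im[y0:y0+110,x0:x0+110],None,fx=5,fy=5,interpolation=cv2.INTER_CUBIC))
g=sub.max(2)
for th in (110,140):
    for e in ell(g>th,x0,y0): print(th,e)
E
```

```text
110 (array([275.09, 239.68]), array([9. , 9.8]), 67.0)
110 (array([299.  , 230.68]), array([6.8, 7.5]), 37.5)
110 (array([254.63, 224.63]), array([6.8, 7.5]), 38.5)
110 (array([278.05, 214.69]), array([19.8, 23.6]), 362.5)
110 (array([303.5, 206.5]), array([7.3, 7.3]), 41.0)
110 (array([258.  , 199.82]), array([7.4, 7.9]), 44.0)
110 (array([282.69, 190.4 ]), array([7.2, 7.9]), 43.5)
110 (array([278.59, 213.35]), array([76.8, 82. ]), 4863.0)
140 (array([299.  , 230.78]), array([7.8, 8.1]), 48.0)
140 (array([254.93, 224.53]), array([7.4, 8.3]), 47.0)
140 (array([278.07, 215.35]), array([22.1, 24.3]), 416.5)
140 (array([303.16, 206.3 ]), array([7.8, 8.4]), 49.5)
140 (array([258.15, 199.94]), array([8.1, 8.5]), 52.5)
140 (array([282.74, 190.31]), array([8.1, 8.4]), 52.0)
140 (array([279.28, 211.71]), array([69. , 80.6]), 4187.5)
```

View pics/g1.png

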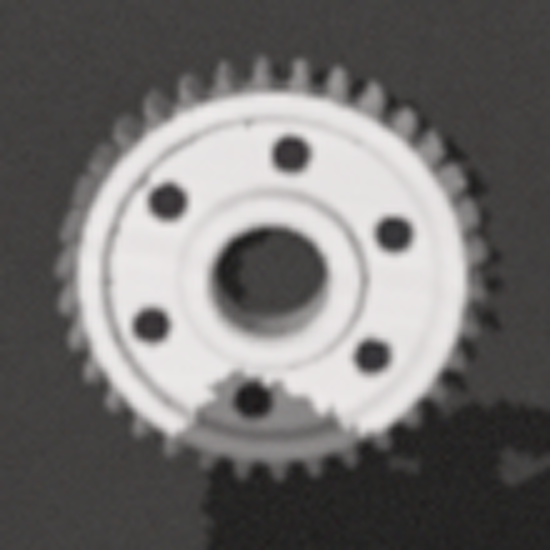

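```bash
python3 - <<'E'
from h import *
c,im=load('wrist',3);c2,im2=load('wrist',2)
x0,y0=165,20
for e in ell(im2[y0:y0+80,x0:x0+85].max(2)>130,x0,y0,8): print(e)
for z in (.010,.012): print(z,plane(c,(278.8,215.2),z,True).round(4))
E
```

```text
(array([204.16,  57.91]), array([15.7, 18. ]), 219.5)
(array([204.93,  57.81]), array([57.5, 62.8]), 2813.0)
0.01 [0.4513 0.2487 0.01  ]
0.012 [0.4516 0.2493 0.012 ]
```

```bash
python3 - <<'E'
from h import *
c,im=load('wrist',3);c2,im2=load('wrist',2)
print(tri([ray(c,(278.8,215.0),True),ray(c2,(204.7,57.9),True)]))
x0,y0=165,20
save('g2',cv2.resize(im2[y0:y0+80,x0:x0+85],None,fx=6,fy=6,interpolation=cv2.INTER_CUBIC))
m=[]
for e in ell(im2[y0:y0+80,x0:x0+85].max(2)>150,x0,y0,4): print(e)
E
```

```text
(array([0.45112567, 0.24869262, 0.00929192]), [np.float64(9.390414821026889e-05), np.float64(9.390414821034745e-05)])
(array([201.35,  77.09]), array([3.9, 5. ]), 13.5)
(array([219.8,  69. ]), array([4.2, 5. ]), 15.0)
(array([186.13,  66.13]), array([3.8, 4.5]), 12.5)
(array([203.98,  57.61]), array([16.6, 18.3]), 236.0)
(array([222.9 ,  49.35]), array([4.2, 5.4]), 16.5)
(array([189.27,  47.  ]), array([3.9, 4.1]), 11.0)
(array([207.35,  38.74]), array([3.8, 5. ]), 12.5)
(array([204.54,  57.81]), array([56.2, 61.2]), 2696.5)
```

Bore centre is at (0.4513, 0.2488) and the web is about 9–10 mm up, which fits a 12 mm gear lying flat. Descending and gripping.

>>> {"method": "apply_moves", "body": {
  "motion": [
    [[0.1,0.05,-3.5],[0,0,0],8.5],
    [[0,0,-3.0],[0,0,0],8.5],
    [[0,0,-2.2],[0,0,0],8.5],
    [[0,0,-1.0],[0,0,0],8.5],
    [[0,0,0],[0,0,0],8.5],
    [[0,0,0],[0,0,0],8.5]
  ]
}}

```text
time_s: 3.2
tcp_pos: [0.4527, 0.2472, 0.0306]
eef_rot: [0.868, 0.497, 0.001, 0.0]
force: [0.2, -0.1, -0.6]
width: 0.994
```

>>> {"method": "apply_moves", "body": {
  "motion": [
    [[0,0,-0.5],[0,0,0],8.5]
  ]
}}

```text
time_s: 3.3
tcp_pos: [0.4531, 0.2479, 0.026]
eef_rot: [0.868, 0.497, 0.001, 0.0]
force: [-1.3, -0.7, 0.8]
width: 0.994
```

>>> {"method": "apply_moves", "body": {
  "motion": [
    [[0,0,0],[0,0,0],8.5]
  ]
}}

```text
time_s: 3.4
tcp_pos: [0.4522, 0.2477, 0.0247]
eef_rot: [0.867, 0.497, 0.0, 0.0]
force: [0.8, -0.4, -0.1]
width: 0.995
```

```bash
python3 - <<'E'
from h import *
c,im,s=shot('wrist',4)
E
```

```text
wrist 4 t 3.4 tcp [0.4522 0.2477 0.0247] F [ 0.8 -0.4 -0.1] w 0.995
```

View pics/wrist4.png

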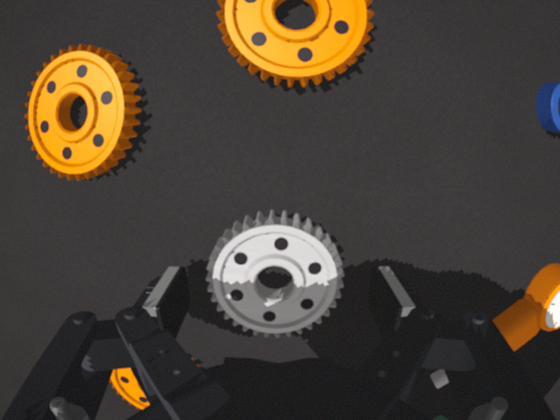

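The gear sits centred between the open fingers (bore at about (275,278)). Closing on it.

>>> {"method": "apply_moves", "body": {
  "motion": [
    [[0,0,0],[0,0,0],6.0],
    [[0,0,0],[0,0,0],6.0],
    [[0,0,0],[0,0,0],6.0],
    [[0,0,0],[0,0,0],6.0],
    [[0,0,0],[0,0,0],6.0],
    [[0,0,0],[0,0,0],6.0]
  ],
  "force": 70
}}

```text
time_s: 4.05
tcp_pos: [0.4519, 0.2478, 0.0255]
eef_rot: [0.867, 0.498, 0.0, -0.0]
force: [-6.9, -3.7, 22.9]
width: 0.717
```

```bash
python3 - <<'E'
from h import *
c,im,s=shot('wrist',5)
E
```

```text
wrist 5 t 4.05 tcp [0.4519 0.2478 0.0255] F [-6.9 -3.7 22.9] w 0.717
```

View pics/wrist5.png

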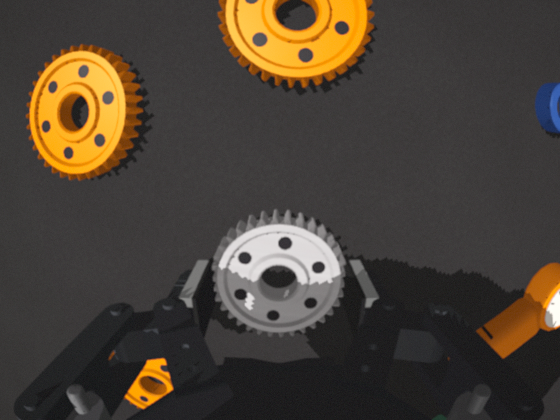

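>>> {"method": "apply_moves", "body": {
  "motion": [
    [[0,0,0.3],[0,0,0],6.0],
    [[0,0,0.7],[0,0,0],6.0],
    [[0,0,2],[0,0,0],6.0],
    [[0,0,3],[0,0,0],6.0],
    [[0,0,4],[0,0,0],6.0],
    [[0,0,4],[0,0,0],6.0],
    [[0,0,1],[0,0,0],6.0],
    [[0,0,0],[0,0,0],6.0]
  ]
}}

```text
time_s: 4.9
tcp_pos: [0.4526, 0.2481, 0.1757]
eef_rot: [0.867, 0.497, 0.001, 0.0]
force: [1.3, 0.2, -4.2]
width: 0.714
```

```bash
python3 - <<'E'
from h import *
c,im,s=shot('wrist',6)
x0,y0=200,200
save('g6',cv2.resize(im[y0:y0+150,x0:x0+160],None,fx=4,fy=4,interpolation=cv2.INTER_CUBIC))
E
```

```text
wrist 6 t 4.9 tcp [0.4526 0.2481 0.1757] F [ 1.3  0.2 -4.2] w 0.714
```

View pics/g6.png

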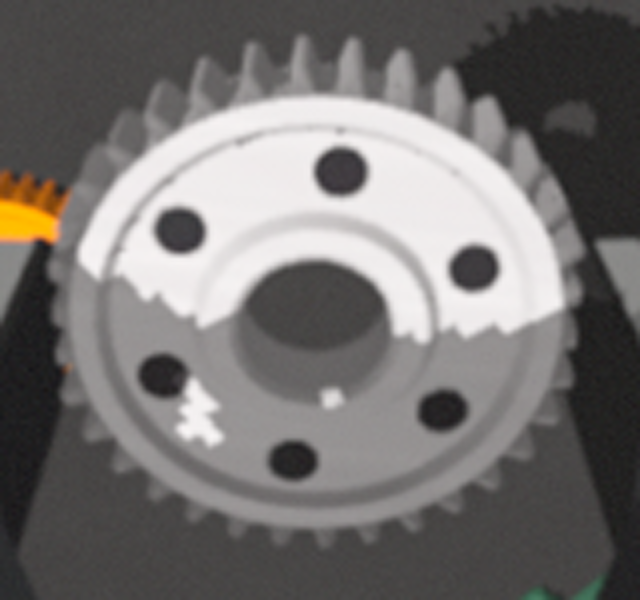

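```bash
cat >> h.py <<'E'
from scipy.spatial.transform import Rotation as Rot
def tcpk(k): d=np.load(f'wrist{k}c.npz'); return d['tcp'],d['q']
E
python3 - <<'E'
from h import *
c,im=load('wrist',6);t,q=tcpk(6)
H=np.array([(341,172),(474,268),(443,410),(293,460),(162,376),(180,231)])/4+200-.375
for dz in (.012,.014,.016):
    P=np.array([plane(c,h,t[2]-dz,True) for h in H]);m=P.mean(0)
    print(dz,m.round(4),(m-t).round(4),(np.hypot(*(P-m)[:,:2].T)*1e3).round(2), 'tool',(Rot.from_quat(q).as_matrix().T@(m-t)).round(4))
for u in [(279.0,279.5)]:pass
# side-view of finger/gears check of current
c4,_=load('wrist',3);t3,_=tcpk(3);print(t3)
cs=[shot(n,6) for n in ('scene','side')]
E
```

```text
0.012 [0.4542 0.2495 0.1637] [ 0.0016  0.0014 -0.012 ] [18.95 19.05 19.02 18.95 19.15 18.94] tool [0.002  0.0006 0.012 ]
0.014 [0.4536 0.2485 0.1617] [ 0.001   0.0005 -0.014 ] [19.24 19.34 19.31 19.24 19.45 19.23] tool [0.0009 0.0006 0.014 ]
0.016 [0.4531 0.2476 0.1597] [ 0.0005 -0.0005 -0.016 ] [19.53 19.63 19.6  19.53 19.74 19.52] tool [-0.0002  0.0006  0.016 ]
[0.4502245  0.24823152 0.12416322]
scene 6 t 4.95 tcp [0.4519 0.2477 0.174 ] F [-0.8 -0.4 -3.9] w 0.717
side 6 t 5.0 tcp [0.4513 0.2474 0.173 ] F [-0.6  0.5 -4.8] w 0.712
```

View pics/scene6.png

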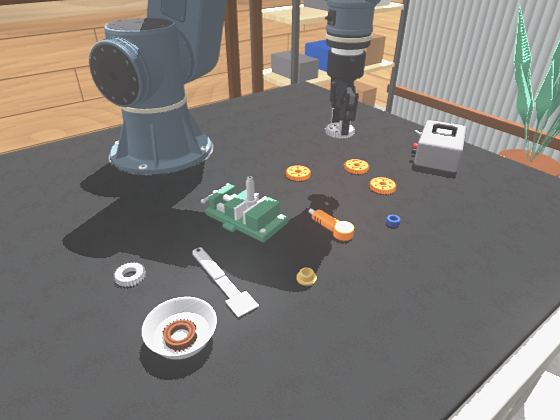

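The gear is held flat (hole-ring radii 18.9–19.1 mm all round) and centred on the TCP within about 1 mm. Moving above the shaft.

>>> {"method": "apply_moves", "body": {
  "motion": [
    [[-0.18,-3.95,0],[0,0,0],6.0],
    [[-0.18,-3.95,0],[0,0,0],6.0],
    [[-0.18,-3.95,0],[0,0,0],6.0],
    [[-0.18,-3.95,0],[0,0,0],6.0],
    [[-0.18,-3.95,0],[0,0,0],6.0],
    [[-0.18,-3.95,0],[0,0,0],6.0],
    [[0,0,-2],[0,0,0],6.0],
    [[0,0,0],[0,0,0],6.0]
  ]
}}

```text
time_s: 5.85
tcp_pos: [0.439, 0.0097, 0.1514]
eef_rot: [0.868, 0.497, -0.002, -0.001]
force: [0.0, 0.6, -3.2]
width: 0.721
```

>>> {"method": "apply_moves", "body": {
  "motion": [
    [[0,0,0],[0,0,0],6.0],
    [[0,0,0],[0,0,0],6.0]
  ]
}}

```text
time_s: 6.05
tcp_pos: [0.441, 0.0113, 0.1544]
eef_rot: [0.867, 0.498, -0.0, -0.0]
force: [0.4, 0.5, -3.0]
width: 0.716
```

```bash
python3 - <<'E'
from h import *
c,im,s=shot('wrist',7)
x0,y0=200,200
save('g7',cv2.resize(im[y0:y0+150,x0:x0+160],None,fx=4,fy=4,interpolation=cv2.INTER_CUBIC))
print(proj(c,[.4415,.01166,.110],True),proj(c,[.4415,.01166,.058],True))
E
```

```text
wrist 7 t 6.05 tcp [0.441  0.0113 0.1544] F [ 0.4  0.5 -3. ] w 0.716
[277.7868652  254.44578859] [278.02001754 223.69129948]
```

View pics/g7.png

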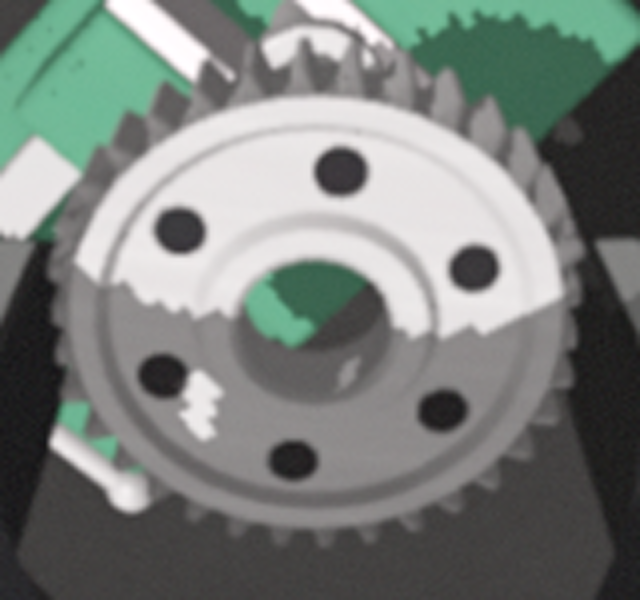

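The shoulder ring shows at the crop's top, and the tip is still hidden behind the gear's hub, as expected at this height. The lateral error is under 0.5 mm. Lowering until the tip shows in the bore.

>>> {"method": "apply_moves", "body": {
  "motion": [
    [[0,0,-1.0],[0,0,0],6.0],
    [[0,0,-0.8],[0,0,0],6.0],
    [[0,0,0],[0,0,0],6.0],
    [[0,0,0],[0,0,0],6.0]
  ]
}}

```text
time_s: 6.5
tcp_pos: [0.4408, 0.0107, 0.136]
eef_rot: [0.867, 0.498, -0.0, -0.0]
force: [0.0, 1.0, -2.5]
width: 0.711
```

```bash
python3 - <<'E'
from h import *
c,im,s=shot('wrist',8)
x0,y0=200,200
save('g8',cv2.resize(im[y0:y0+150,x0:x0+160],None,fx=4,fy=4,interpolation=cv2.INTER_CUBIC))
print(proj(c,[.4415,.01166,.110],True))
E
```

```text
wrist 8 t 6.5 tcp [0.4408 0.0107 0.136 ] F [ 0.   1.  -2.5] w 0.711
[277.5442835  268.53335199]
```

View pics/g8.png

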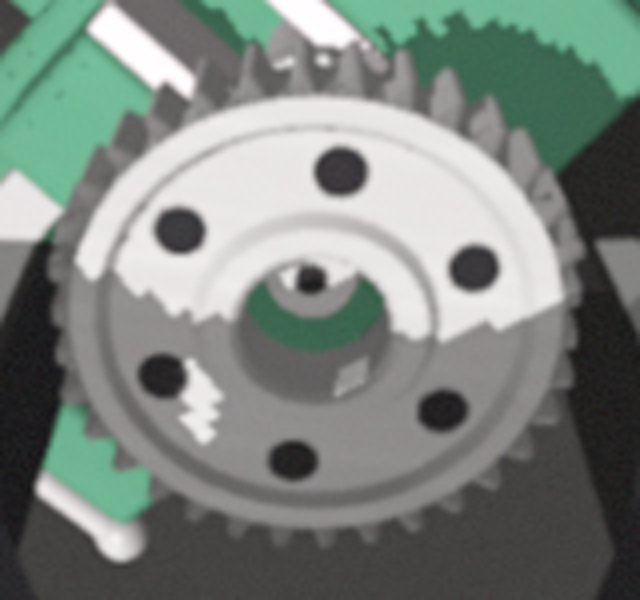

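The tip's centre hole is visible in the bore at crop (310,281), about 1 mm off the centre of the bore's lower edge. Computing the correction.

```bash
python3 - <<'E'
from h import *
c,im=load('wrist',8);t,q=tcpk(8)
H=np.array([(341,172),(474,268),(443,410),(293,460),(162,376),(180,231)])/4+200-.375
tip=plane(c,(277.1,269.9),.110,True)
for dz in (.012,.014,.016):
  g=np.mean([plane(c,h,.1355-dz,True) for h in H],0)
  print(dz,tip.round(4),g.round(4),((tip-g)*100).round(3))
# hole ring radius from bench view 3 (web at .010 vs .012)
c3,_=load('wrist',3)
h3=np.array([(275.09,239.7),(299,230.7),(254.8,224.6),(303.3,206.4),(258.1,199.9),(282.7,190.35)])
for z in (.008,.010,.012):
  P=np.array([plane(c3,h,z,True) for h in h3]);m=P.mean(0);print(z,m.round(4),np.hypot(*(P-m)[:,:2].T).mean())
E
```

```text
0.012 [0.4409 0.0111 0.11  ] [0.4422 0.0119 0.1235] [-0.125 -0.075 -1.35 ]
0.014 [0.4409 0.0111 0.11  ] [0.4416 0.0109 0.1215] [-0.069  0.02  -1.15 ]
0.016 [0.4409 0.0111 0.11  ] [0.4411 0.01   0.1195] [-0.014  0.116 -0.95 ]
0.008 [0.4508 0.2479 0.008 ] 0.019716173024537837
0.01 [0.4511 0.2485 0.01  ] 0.019547586090604138
0.012 [0.4514 0.249  0.012 ] 0.01937899915667045
```

>>> {"method": "apply_moves", "body": {
  "motion": [
    [[-0.02,0.08,0],[0,0,0],6.0],
    [[0,0,-0.4],[0,0,0],6.0],
    [[0,0,-0.4],[0,0,0],6.0],
    [[0,0,0],[0,0,0],6.0],
    [[0,0,0],[0,0,0],6.0]
  ]
}}

```text
time_s: 7.05
tcp_pos: [0.4407, 0.0114, 0.1282]
eef_rot: [0.867, 0.497, -0.0, -0.0]
force: [-0.7, -0.5, -2.6]
width: 0.716
```

```bash
python3 - <<'E'
from h import *
c,im,s=shot('wrist',9)
x0,y0=200,200
save('g9',cv2.resize(im[y0:y0+150,x0:x0+160],None,fx=4,fy=4,interpolation=cv2.INTER_CUBIC))
print(proj(c,[.4415,.01166,.110],True), s['torque'].round(2))
E
```

```text
wrist 9 t 7.05 tcp [0.4407 0.0114 0.1282] F [-0.7 -0.5 -2.6] w 0.716
[278.32214841 277.05557036] [ 0.04 -0.04  0.  ]
```

View pics/g9.png

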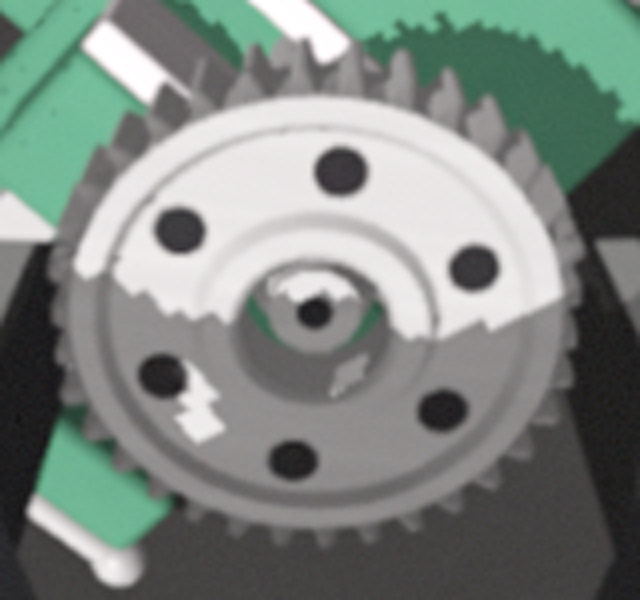

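The tip is at crop (315,313), centred in the bore within about 0.5 mm, and there is no side force. Lowering further.

>>> {"method": "apply_moves", "body": {
  "motion": [
    [[0,0.02,-0.3],[0,0,0],6.0],
    [[0,0,-0.3],[0,0,0],6.0],
    [[0,0,-0.3],[0,0,0],6.0],
    [[0,0,-0.3],[0,0,0],6.0],
    [[0,0,0],[0,0,0],6.0]
  ]
}}

```text
time_s: 7.6
tcp_pos: [0.4405, 0.0117, 0.1158]
eef_rot: [0.867, 0.498, -0.0, -0.0]
force: [-0.1, 0.6, -2.8]
width: 0.713
```

No contact force. Continuing.

>>> {"method": "apply_moves", "body": {
  "motion": [
    [[0,0,-0.5],[0,0,0],6.0],
    [[0,0,-0.5],[0,0,0],6.0],
    [[0,0,-0.5],[0,0,0],6.0],
    [[0,0,-0.5],[0,0,0],6.0],
    [[0,0,-0.5],[0,0,0],6.0],
    [[0,0,0],[0,0,0],6.0]
  ]
}}

```text
time_s: 8.2
tcp_pos: [0.4404, 0.0116, 0.0906]
eef_rot: [0.867, 0.498, -0.0, -0.0]
force: [0.7, -0.1, -2.0]
width: 0.714
```

>>> {"method": "apply_moves", "body": {
  "motion": [
    [[0,0,-0.3],[0,0,0],6.0],
    [[0,0,-0.1],[0,0,0],6.0],
    [[0,0,0],[0,0,0],6.0]
  ]
}}

```text
time_s: 8.5
tcp_pos: [0.4408, 0.0116, 0.0872]
eef_rot: [0.867, 0.497, -0.0, -0.0]
force: [-0.3, -0.3, -2.9]
width: 0.713
```

>>> {"method": "apply_moves", "body": {
  "motion": [
    [[0,0,-0.1],[0,0,0],6.0],
    [[0,0,0],[0,0,0],6.0]
  ]
}}

```text
time_s: 8.7
tcp_pos: [0.4409, 0.0116, 0.0863]
eef_rot: [0.867, 0.497, 0.0, 0.0]
force: [-0.2, -1.0, -2.7]
width: 0.72
```

>>> {"method": "apply_moves", "body": {
  "motion": [
    [[0,0,-0.1],[0,0,0],6.0],
    [[0,0,0],[0,0,0],6.0]
  ]
}}

```text
time_s: 8.9
tcp_pos: [0.4408, 0.0117, 0.0852]
eef_rot: [0.867, 0.497, -0.0, -0.0]
force: [0.9, -0.3, -3.4]
width: 0.71
```

>>> {"method": "apply_moves", "body": {
  "motion": [
    [[0,0,-0.1],[0,0,0],6.0],
    [[0,0,0],[0,0,0],6.0]
  ]
}}

```text
time_s: 9.1
tcp_pos: [0.4408, 0.0117, 0.0842]
eef_rot: [0.867, 0.498, -0.0, -0.0]
force: [0.6, 0.5, -2.8]
width: 0.713
```

>>> {"method": "apply_moves", "body": {
  "motion": [
    [[0,0,-0.1],[0,0,0],6.0],
    [[0,0,0],[0,0,0],6.0]
  ]
}}

```text
time_s: 9.3
tcp_pos: [0.4409, 0.0117, 0.0836]
eef_rot: [0.867, 0.498, 0.0, 0.0]
force: [-3.1, -0.6, 5.5]
width: 0.713
```

>>> {"method": "apply_moves", "body": {
  "motion": [
    [[0,0,-0.1],[0,0,0],6.0],
    [[0,0,0],[0,0,0],6.0]
  ]
}}

```text
time_s: 9.5
tcp_pos: [0.441, 0.0117, 0.0834]
eef_rot: [0.867, 0.498, 0.0, 0.0]
force: [-10.9, 0.5, 25.7]
width: 0.714
```

Contact came at TCP z 0.0834, which puts the gear's underside at 0.058: home on the shoulder. Easing off, releasing, rising a bit and checking.

>>> {"method": "apply_moves", "body": {
  "motion": [
    [[0,0,0.1],[0,0,0],6.0],
    [[0,0,0],[0,0,0],7.5],
    [[0,0,0],[0,0,0],8.5],
    [[0,0,0],[0,0,0],8.5],
    [[0,0,0],[0,0,0],8.5],
    [[0,0,2],[0,0,0],8.5],
    [[0,0,4],[0,0,0],8.5],
    [[0,0,4],[0,0,0],8.5]
  ]
}}

```text
time_s: 10.3
tcp_pos: [0.4402, 0.0116, 0.1842]
eef_rot: [0.867, 0.497, -0.001, -0.0]
force: [1.9, -0.9, -0.1]
width: 0.995
```

```bash
python3 - <<'E'
from h import *
c,im,s=shot('wrist',10)
a=[shot(n,10)[1] for n in ('scene','side')]
save('g10',np.hstack([cv2.resize(a[0][160:250,190:310],None,fx=3.3,fy=3.3),cv2.resize(a[1][170:260,260:380],None,fx=3.3,fy=3.3)]))
E
```

```text
wrist 10 t 10.3 tcp [0.4402 0.0116 0.1842] F [ 1.9 -0.9 -0.1] w 0.995
scene 10 t 10.35 tcp [0.4427 0.0117 0.1904] F [3.2 0.8 9. ] w 0.994
side 10 t 10.4 tcp [0.4431 0.0117 0.1878] F [ 0.8 -0.5 -0.6] w 0.994
```

View pics/g10.png

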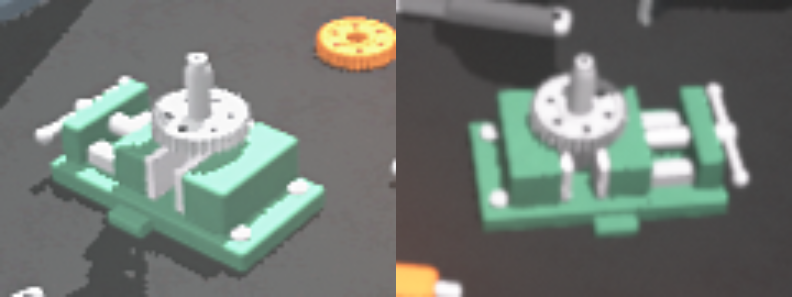

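View pics/wrist10.png

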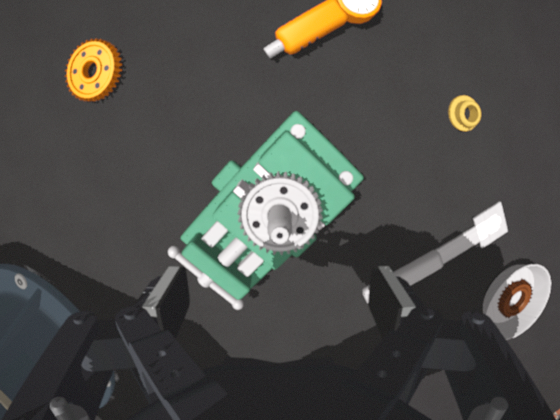

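The first gear lies flat on the shoulder. In the wrist view the bush is at (465,114). Heading to it.

>>> {"method": "apply_moves", "body": {
  "motion": [
    [[4.1,-0.37,0],[0,0,0],8.5],
    [[4.1,-0.37,0],[0,0,0],8.5],
    [[4.1,-0.37,-2],[0,0,0],8.5],
    [[4.1,-0.37,-2],[0,0,0],6.0],
    [[4.1,-0.37,-2],[0,0,0],6.0],
    [[0,0,0],[0,0,0],6.0],
    [[0,0,0],[0,0,0],6.0],
    [[0,0,0],[0,0,0],6.0]
  ]
}}

```text
time_s: 11.25
tcp_pos: [0.6451, -0.0067, 0.1235]
eef_rot: [0.867, 0.498, -0.0, -0.0]
force: [0.6, -0.7, 0.5]
width: 0.706
```

```bash
python3 - <<'E'
from h import *
c,im,s=shot('wrist',11)
c10,i10=load('wrist',10)
for k,I,x0,y0,w in ((11,im,220,150,120),(10,i10,440,85,55)):
    hsv=cv2.cvtColor(I,cv2.COLOR_RGB2HSV)[y0:y0+w,x0:x0+w]
    m=(hsv[...,1]>90)&(hsv[...,0]>10)&(hsv[...,0]<35)
    for e in ell(m,x0,y0,20): print(k,e)
save('b11',cv2.resize(im[150:270,220:340],None,fx=5,fy=5,interpolation=cv2.INTER_CUBIC))
save('b10',cv2.resize(i10[85:140,440:495],None,fx=8,fy=8,interpolation=cv2.INTER_CUBIC))
E
```

```text
wrist 11 t 11.25 tcp [ 0.6451 -0.0067  0.1235] F [ 0.6 -0.7  0.5] w 0.706
11 (array([280.21, 215.7 ]), array([15.4, 20.6]), 244.5)
11 (array([279.94, 213.15]), array([46.5, 48.3]), 1762.0)
10 (array([466.79, 113.  ]), array([ 5.1, 11.5]), 43.0)
10 (array([464.11, 112.86]), array([32.4, 36.4]), 921.5)
```

View pics/b11.png

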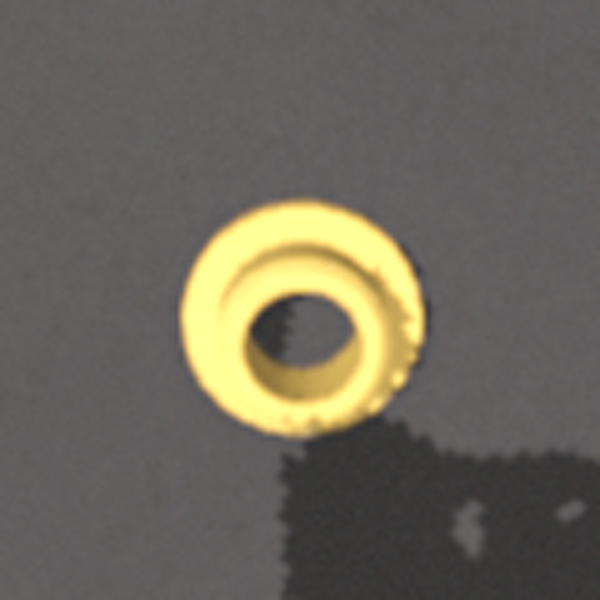

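View pics/b10.png

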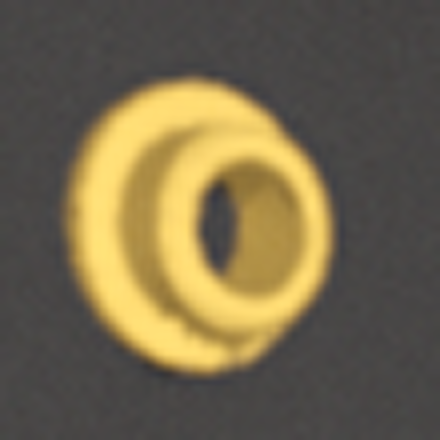

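View pics/wrist11.png

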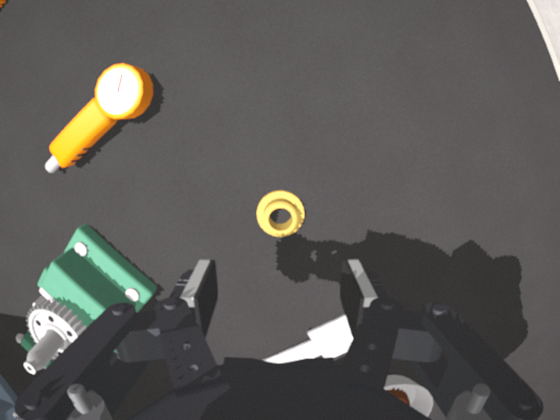

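```bash
python3 - <<'E'
from h import *
c,im=load('wrist',11);c10,_=load('wrist',10);t,q=tcpk(11)
print(tri([ray(c,(280.2,219.0),True),ray(c10,(471.2,113.1),True)]))
p=plane(c,(280.2,219.0),.0165,True);print(p,(p-t)*100)
p=plane(c,(279.94,213.15),.003,True);print('flange',p)
E
```

```text
(array([ 0.64703273, -0.00696172,  0.01690025]), [np.float64(0.00014050088601049165), np.float64(0.00014050088601047674)])
[ 0.64696195 -0.00722127  0.0165    ] [  0.18307676  -0.04718519 -10.70043326]
flange [ 0.64699804 -0.00687257  0.003     ]
```

The bush's top rim triangulates to (0.6470, -0.0071, 0.0169) against an expected 0.0165, and the flange cast agrees. Descending over the sleeve.

>>> {"method": "apply_moves", "body": {
  "motion": [
    [[0.14,-0.03,-3.5],[0,0,0],5.0],
    [[0,0,-3.0],[0,0,0],5.0],
    [[0,0,-1.8],[0,0,0],5.0],
    [[0,0,-0.8],[0,0,0],5.0],
    [[0,0,0],[0,0,0],5.0],
    [[0,0,0],[0,0,0],5.0]
  ]
}}

```text
time_s: 11.9
tcp_pos: [0.6478, -0.0071, 0.0339]
eef_rot: [0.867, 0.498, 0.001, 0.0]
force: [-0.7, 0.3, -0.5]
width: 0.583
```

```bash
python3 - <<'E'
from h import *
c,im,s=shot('wrist',12)
save('b12',cv2.resize(im[200:380,160:400],None,fx=3.2,fy=3.2,interpolation=cv2.INTER_CUBIC))
E
```

```text
wrist 12 t 11.9 tcp [ 0.6478 -0.0071  0.0339] F [-0.7  0.3 -0.5] w 0.583
```

View pics/b12.png

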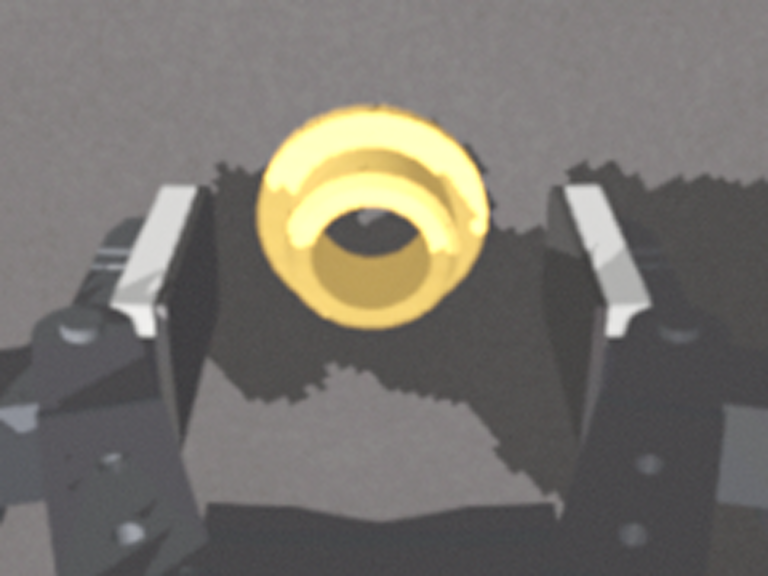

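The bush stands between the pads (crop x 373, pad midpoint 383), well placed. Closing.

>>> {"method": "apply_moves", "body": {
  "motion": [
    [[0,0,0],[0,0,0],2.0],
    [[0,0,0],[0,0,0],2.0],
    [[0,0,0],[0,0,0],2.0],
    [[0,0,0],[0,0,0],2.0],
    [[0,0,0],[0,0,0],2.0],
    [[0,0,0],[0,0,0],2.0]
  ],
  "force": 40
}}

```text
time_s: 12.55
tcp_pos: [0.6478, -0.0072, 0.0335]
eef_rot: [0.867, 0.497, 0.001, 0.0]
force: [-2.5, -0.2, 9.9]
width: 0.268
```

```bash
python3 - <<'E'
from h import *
c,im,s=shot('wrist',13)
save('b13',cv2.resize(im[200:380,160:400],None,fx=3.2,fy=3.2,interpolation=cv2.INTER_CUBIC))
E
```

```text
wrist 13 t 12.55 tcp [ 0.6478 -0.0072  0.0335] F [-2.5 -0.2  9.9] w 0.268
```

View pics/b13.png

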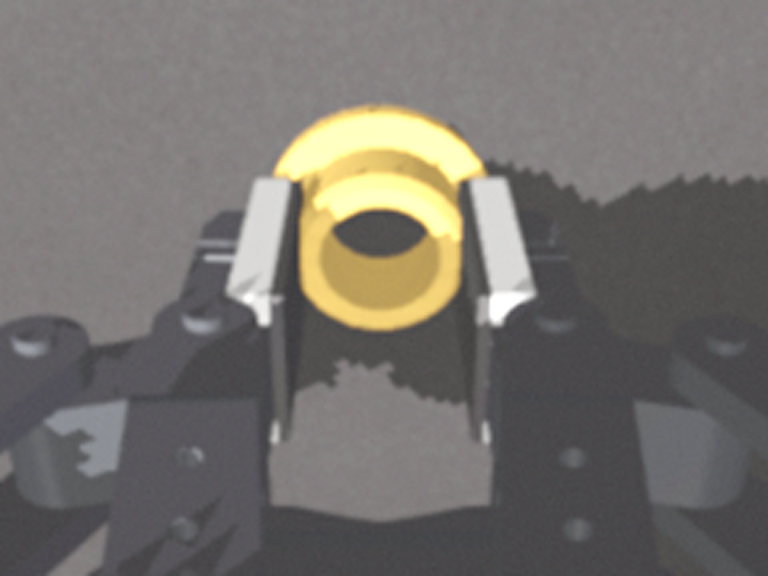

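The bush is gripped by the sleeve with the flange below the tips. Lifting and carrying it over.

```bash
python3 - <<'E'
from h import *
c,im=load('wrist',13);t,q=tcpk(13)
p=plane(c,(278.7,280.6),.0165,True);print(p,t,(p-t)*100, Rot.from_quat(q).as_matrix().T@(p-t))
E
```

```text
[ 0.6481355  -0.00810581  0.0165    ] [ 0.64781095 -0.00715724  0.03350656] [ 0.0324546  -0.09485714 -1.70065583] [-0.00066804  0.00073584  0.01700707]
```

>>> {"method": "apply_moves", "body": {
  "motion": [
    [[0,0,0.5],[0,0,0],2.0],
    [[0,0,2],[0,0,0],2.0],
    [[0,0,3.5],[0,0,0],2.0],
    [[0,0,4],[0,0,0],2.0],
    [[0,0,3],[0,0,0],2.0],
    [[0,0,0],[0,0,0],2.0]
  ]
}}

```text
time_s: 13.2
tcp_pos: [0.6493, -0.0072, 0.1674]
eef_rot: [0.867, 0.498, 0.003, 0.002]
force: [0.9, -0.4, -0.3]
width: 0.27
```

>>> {"method": "apply_moves", "body": {
  "motion": [
    [[-4.12,0.39,0],[0,0,0],2.0],
    [[-4.12,0.39,0],[0,0,0],2.0],
    [[-4.12,0.39,0],[0,0,0],2.0],
    [[-4.12,0.39,0],[0,0,0],2.0],
    [[-4.12,0.39,0],[0,0,0],2.0],
    [[0,0,-1.3],[0,0,0],2.0],
    [[0,0,0],[0,0,0],2.0],
    [[0,0,0],[0,0,0],2.0]
  ]
}}

```text
time_s: 14.0
tcp_pos: [0.4415, 0.0123, 0.1494]
eef_rot: [0.867, 0.497, -0.0, 0.0]
force: [-0.2, 0.4, -0.7]
width: 0.273
```

```bash
python3 - <<'E'
from h import *
c,im,s=shot('wrist',14)
save('b14',cv2.resize(im[200:350,180:380],None,fx=4,fy=4,interpolation=cv2.INTER_CUBIC))
print(proj(c,[.4415,.01166,.110],True))
E
```

```text
wrist 14 t 14.0 tcp [0.4415 0.0123 0.1494] F [-0.2  0.4 -0.7] w 0.273
[277.87415236 260.20111215]
```

View pics/b14.png

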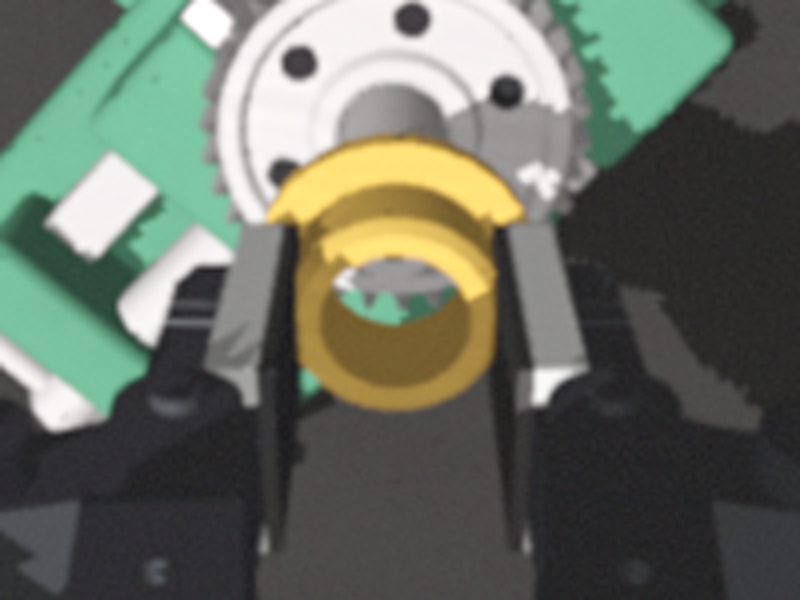

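The bush is held level (its bore at crop (395,325)), and the shaft's axis at x≈392 lines up. Lowering so the tip enters the bore, then checking.

>>> {"method": "apply_moves", "body": {
  "motion": [
    [[0,0,-0.5],[0,0,0],2.0],
    [[0,0,-0.4],[0,0,0],2.0],
    [[0,0,0],[0,0,0],2.0],
    [[0,0,0],[0,0,0],2.0]
  ]
}}

```text
time_s: 14.45
tcp_pos: [0.4413, 0.0123, 0.1401]
eef_rot: [0.867, 0.497, -0.0, -0.0]
force: [-0.0, 0.3, -0.4]
width: 0.269
```

```bash
python3 - <<'E'
from h import *
c,im,s=shot('wrist',15)
save('b15',cv2.resize(im[200:350,180:380],None,fx=4,fy=4,interpolation=cv2.INTER_CUBIC))
print(proj(c,[.4415,.01166,.110],True))
E
```

```text
wrist 15 t 14.45 tcp [0.4413 0.0123 0.1401] F [-0.   0.3 -0.4] w 0.269
[278.37919694 267.72340214]
```

View pics/b15.png

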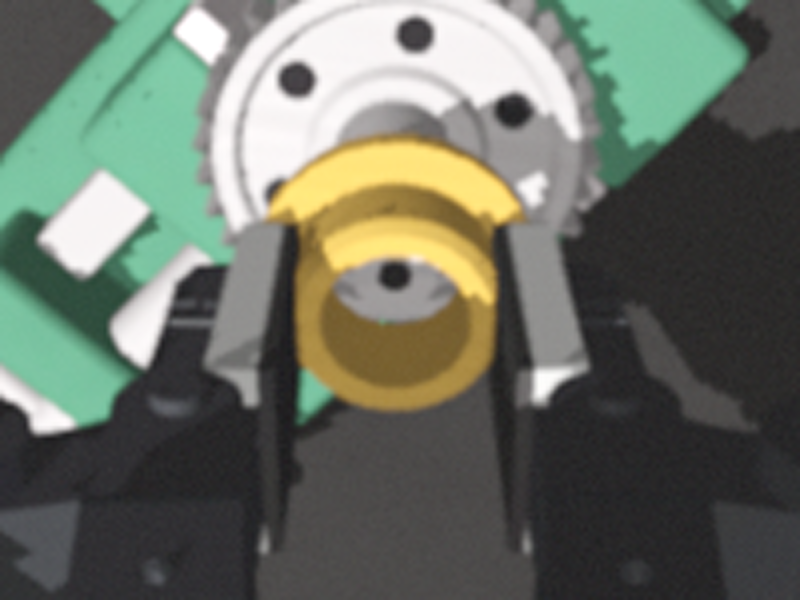

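The tip hole is at crop (394,274). I expect (395,273) for a coaxial fit, so it is aligned. Lowering with force checks.

>>> {"method": "apply_moves", "body": {
  "motion": [
    [[0,0,-0.3],[0,0,0],2.0],
    [[0,0,-0.3],[0,0,0],2.0],
    [[0,0,-0.3],[0,0,0],2.0],
    [[0,0,-0.3],[0,0,0],2.0],
    [[0,0,0],[0,0,0],2.0]
  ]
}}

```text
time_s: 15.0
tcp_pos: [0.4409, 0.0123, 0.1278]
eef_rot: [0.867, 0.497, -0.0, -0.0]
force: [-0.6, -0.2, -1.2]
width: 0.269
```

>>> {"method": "apply_moves", "body": {
  "motion": [
    [[0,0,-0.5],[0,0,0],2.0],
    [[0,0,-0.5],[0,0,0],2.0],
    [[0,0,-0.5],[0,0,0],2.0],
    [[0,0,-0.5],[0,0,0],2.0],
    [[0,0,0],[0,0,0],2.0]
  ]
}}

```text
time_s: 15.5
tcp_pos: [0.4408, 0.0123, 0.1075]
eef_rot: [0.867, 0.497, -0.001, -0.0]
force: [0.5, 0.2, -0.3]
width: 0.267
```

>>> {"method": "apply_moves", "body": {
  "motion": [
    [[0,0,-0.2],[0,0,0],2.0],
    [[0,0,0],[0,0,0],2.0]
  ]
}}

```text
time_s: 15.7
tcp_pos: [0.4412, 0.0124, 0.1062]
eef_rot: [0.867, 0.497, -0.0, -0.0]
force: [-0.7, -1.3, -0.9]
width: 0.274
```

>>> {"method": "apply_moves", "body": {
  "motion": [
    [[0,0,-0.1],[0,0,0],2.0],
    [[0,0,0],[0,0,0],2.0]
  ]
}}

```text
time_s: 15.9
tcp_pos: [0.4413, 0.0124, 0.1053]
eef_rot: [0.867, 0.498, 0.0, 0.0]
force: [-1.6, -1.3, -0.9]
width: 0.27
```

>>> {"method": "apply_moves", "body": {
  "motion": [
    [[0,0,-0.1],[0,0,0],2.0],
    [[0,0,0],[0,0,0],2.0]
  ]
}}

```text
time_s: 16.1
tcp_pos: [0.4412, 0.0124, 0.1042]
eef_rot: [0.867, 0.497, -0.0, -0.0]
force: [-0.3, 0.2, 1.2]
width: 0.269
```

>>> {"method": "apply_moves", "body": {
  "motion": [
    [[0,0,-0.1],[0,0,0],2.0],
    [[0,0,0],[0,0,0],2.0]
  ]
}}

```text
time_s: 16.3
tcp_pos: [0.4413, 0.0123, 0.1035]
eef_rot: [0.867, 0.497, 0.0, 0.0]
force: [-0.6, -0.5, 4.3]
width: 0.271
```

>>> {"method": "apply_moves", "body": {
  "motion": [
    [[0,0,-0.05],[0,0,0],2.0],
    [[0,0,0],[0,0,0],2.0]
  ]
}}

```text
time_s: 16.5
tcp_pos: [0.4414, 0.0124, 0.1034]
eef_rot: [0.867, 0.497, 0.0, 0.0]
force: [-4.6, 0.5, 12.3]
width: 0.272
```

Contact at TCP z 0.1034 puts the flange's underside at 0.070: home on the gear. Releasing.

>>> {"method": "apply_moves", "body": {
  "motion": [
    [[0,0,0.07],[0,0,0],2.0],
    [[0,0,0],[0,0,0],3.5],
    [[0,0,0],[0,0,0],5.0],
    [[0,0,0],[0,0,0],5.0],
    [[0,0,0],[0,0,0],5.0],
    [[0,0,2],[0,0,0],5.0],
    [[0,0,4],[0,0,0],8.5],
    [[0,0,2],[0,0,0],8.5]
  ]
}}

```text
time_s: 17.3
tcp_pos: [0.4418, 0.0123, 0.1859]
eef_rot: [0.867, 0.497, 0.001, 0.0]
force: [0.8, 0.5, -0.5]
width: 0.903
```

```bash
python3 - <<'E'
from h import *
c,im,s=shot('wrist',16)
save('b16',cv2.resize(im[170:290,210:350],None,fx=5,fy=5,interpolation=cv2.INTER_CUBIC))
E
```

```text
wrist 16 t 17.3 tcp [0.4418 0.0123 0.1859] F [ 0.8  0.5 -0.5] w 0.903
```

View pics/b16.png

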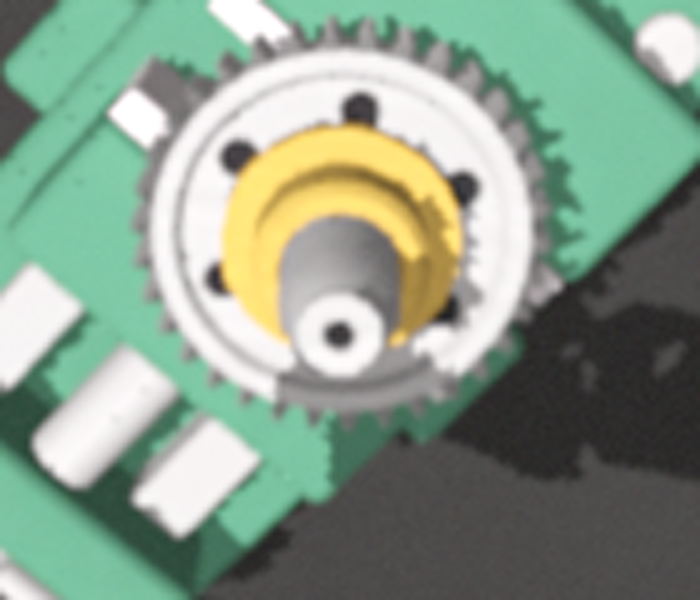

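View pics/wrist16.png

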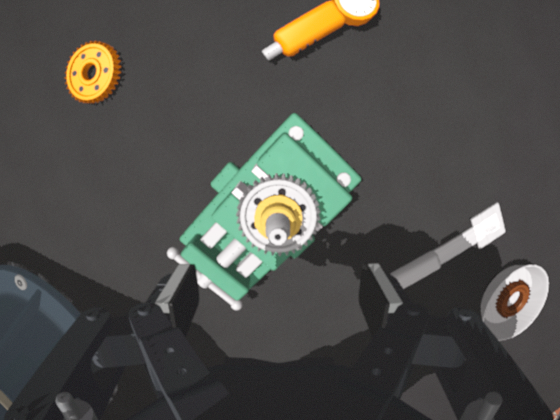

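The bush sits flat on the gear, flange down. Next is the second gear.

>>> {"method": "apply_moves", "body": {
  "motion": [
    [[0.1,-3.91,0],[0,0,0],8.5],
    [[0.1,-3.91,0],[0,0,0],8.5],
    [[0.1,-3.91,0],[0,0,0],8.5],
    [[0.1,-3.91,0],[0,0,0],8.5],
    [[0.1,-3.91,-2],[0,0,0],8.5],
    [[0.1,-3.91,-2],[0,0,0],8.5],
    [[0.1,-3.91,-2],[0,0,0],8.5],
    [[0,0,0],[0,0,0],8.5]
  ]
}}

```text
time_s: 18.15
tcp_pos: [0.4468, -0.2644, 0.1206]
eef_rot: [0.868, 0.496, -0.001, -0.001]
force: [-0.8, 0.6, 0.4]
width: 0.998
```

>>> {"method": "apply_moves", "body": {
  "motion": [
    [[0,0,0],[0,0,0],8.5],
    [[0,0,0],[0,0,0],8.5]
  ]
}}

```text
time_s: 18.35
tcp_pos: [0.4484, -0.2607, 0.1238]
eef_rot: [0.867, 0.498, 0.0, -0.0]
force: [-0.5, 0.4, 1.0]
width: 0.995
```

```bash
python3 - <<'E'
from h import *
c,im,s=shot('wrist',17)
x0,y0=225,160
save('s17',cv2.resize(im[150:280,215:345],None,fx=4.5,fy=4.5,interpolation=cv2.INTER_CUBIC))
for th in (110,140):
    for e in ell(im[150:280,215:345].max(2)>th,215,150,60): print(th,e)
E
```

```text
wrist 17 t 18.35 tcp [ 0.4484 -0.2607  0.1238] F [-0.5  0.4  1. ] w 0.995
110 (array([278.9 , 215.19]), array([31. , 35.5]), 855.5)
110 (array([279.94, 214.4 ]), array([64.7, 67.4]), 3349.5)
140 (array([278.93, 215.85]), array([33.1, 36.3]), 938.0)
140 (array([280.25, 213.7 ]), array([59.5, 65.3]), 2946.0)
```

View pics/s17.png

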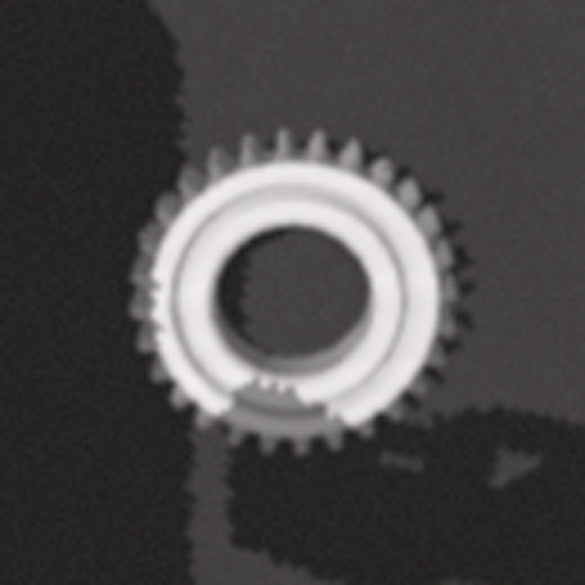

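View pics/wrist17.png

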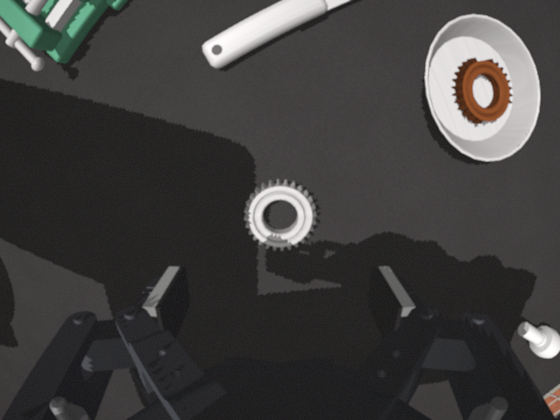

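The bright, undamaged second gear has its bore at (280,215.6). The rusty gear is in the dish at (483,90). Computing its position, with a second view on the way down.

```bash
python3 - <<'E'
from h import *
c,im=load('wrist',17);t,q=tcpk(17)
p=plane(c,(280.0,215.6),.012,True);print(p,(p-t)*100)
E
```

```text
[ 0.45068731 -0.26019931  0.012     ] [  0.23147757   0.05345272 -11.1789674 ]
```

>>> {"method": "apply_moves", "body": {
  "motion": [
    [[0,0,-3.5],[0,0,0],7.5],
    [[0,0,-2.5],[0,0,0],7.5],
    [[0,0,0],[0,0,0],7.5],
    [[0,0,0],[0,0,0],7.5]
  ]
}}

```text
time_s: 18.8
tcp_pos: [0.4486, -0.2608, 0.0645]
eef_rot: [0.867, 0.498, 0.0, 0.0]
force: [0.7, 0.3, -0.1]
width: 0.878
```

```bash
python3 - <<'E'
from h import *
c,im,s=shot('wrist',18)
save('s18',cv2.resize(im[180:310,205:355],None,fx=4.5,fy=4.5,interpolation=cv2.INTER_CUBIC))
E
```

```text
wrist 18 t 18.8 tcp [ 0.4486 -0.2608  0.0645] F [ 0.7  0.3 -0.1] w 0.878
```

View pics/s18.png

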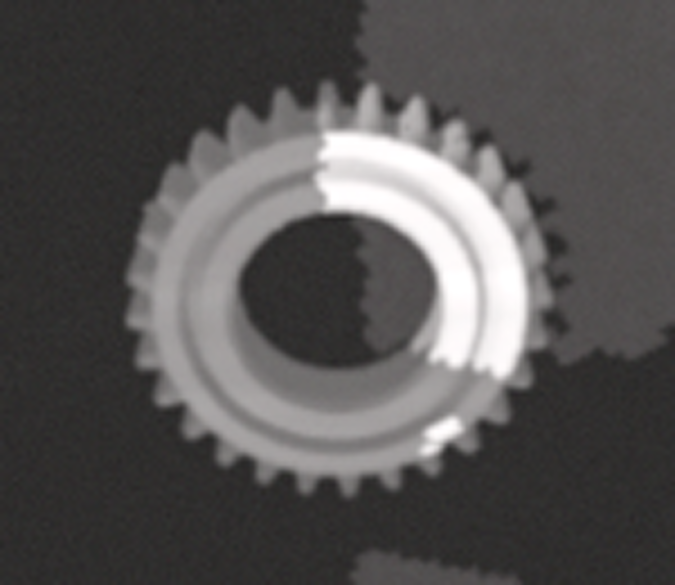

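```bash
python3 - <<'E'
from h import *
c,im=load('wrist',17);c2,_=load('wrist',18);t,q=tcpk(18)
for a,b in [((280,215.6),(279.9,248.0)),((279.6,216),(279.7,248.7)),((280.5,215.2),(280.3,246.9))]:
    print(tri([ray(c,a,True),ray(c2,b,True)]))
p=plane(c2,(279.9,248),.012,True);print(p,(p-t)*100)
E
```

```text
(array([ 0.45154524, -0.25859798,  0.01778613]), [np.float64(3.973470630379992e-05), np.float64(3.9734706303855886e-05)])
(array([ 0.45138059, -0.25847883,  0.01880928]), [np.float64(4.950738102725542e-05), np.float64(4.950738102736572e-05)])
(array([ 0.45146133, -0.25935386,  0.01459117]), [np.float64(0.00011101452110629049), np.float64(0.00011101452110633501)])
[ 0.45028887 -0.26072757  0.012     ] [ 0.17178354  0.00682528 -5.24767579]
```

The two-view height is about 15–18 mm. That baseline is short, so it is only good to about ±5 mm, but it is compatible with 12 mm lying flat. The xy agree at (0.4505, -0.2605). Descending.

>>> {"method": "apply_moves", "body": {
  "motion": [
    [[0.2,0.05,-2.0],[0,0,0],7.5],
    [[0,0,-1.4],[0,0,0],7.5],
    [[0,0,-0.4],[0,0,0],7.5],
    [[0,0,0],[0,0,0],7.5],
    [[0,0,0],[0,0,0],7.5]
  ]
}}

```text
time_s: 19.35
tcp_pos: [0.4509, -0.2612, 0.0267]
eef_rot: [0.867, 0.498, 0.0, 0.001]
force: [-0.3, 0.0, 0.2]
width: 0.881
```

```bash
python3 - <<'E'
from h import *
c,im,s=shot('wrist',19)
save('s19',cv2.resize(im[200:380,160:400],None,fx=3.2,fy=3.2,interpolation=cv2.INTER_CUBIC))
E
```

```text
wrist 19 t 19.35 tcp [ 0.4509 -0.2612  0.0267] F [-0.3  0.   0.2] w 0.881
```

View pics/s19.png

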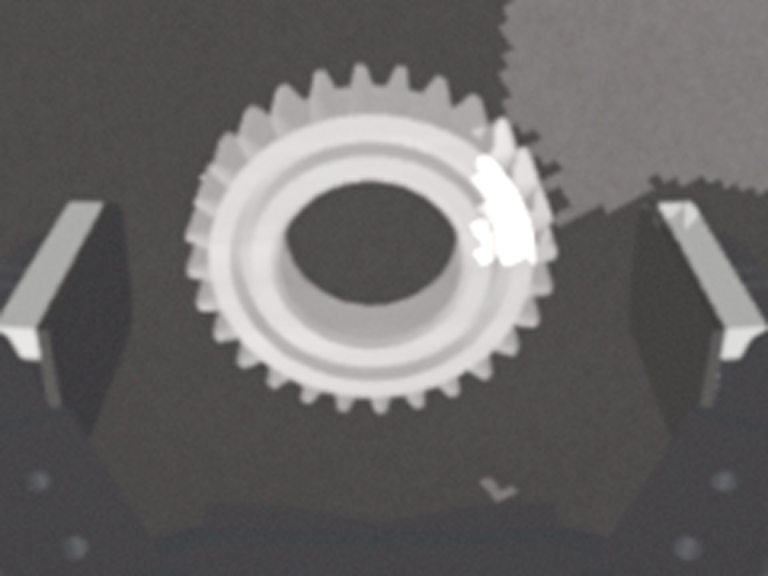

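The gear is between the pads, about 1 mm left of the middle, which closing will centre.

>>> {"method": "apply_moves", "body": {
  "motion": [
    [[0,0,0],[0,0,0],4.8],
    [[0,0,0],[0,0,0],4.8],
    [[0,0,0],[0,0,0],4.8],
    [[0,0,0],[0,0,0],4.8],
    [[0,0,0],[0,0,0],4.8],
    [[0,0,0],[0,0,0],4.8]
  ],
  "force": 60
}}

```text
time_s: 20.0
tcp_pos: [0.4506, -0.2611, 0.0266]
eef_rot: [0.867, 0.497, 0.0, 0.001]
force: [-4.1, 1.9, 15.6]
width: 0.6
```

```bash
python3 - <<'E'
from h import *
c,im,s=shot('wrist',20)
save('s20',cv2.resize(im[200:380,160:400],None,fx=3.2,fy=3.2,interpolation=cv2.INTER_CUBIC))
E
```

```text
wrist 20 t 20.0 tcp [ 0.4506 -0.2611  0.0266] F [-4.1  1.9 15.6] w 0.6
```

View pics/s20.png

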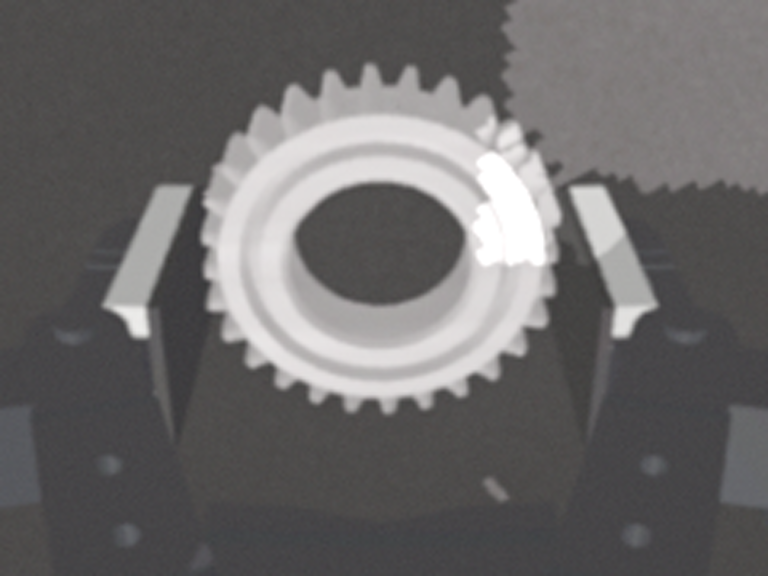

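```bash
python3 - <<'E'
from h import *
c,im=load('wrist',20);t,q=tcpk(20)
p=plane(c,(278.9,280.9),.012,True);print(p,t,(p-t)*100, Rot.from_quat(q).as_matrix().T@(p-t))
E
```

```text
[ 0.45160695 -0.26110143  0.012     ] [ 0.45062203 -0.26108734  0.026607  ] [ 9.84927131e-02 -1.40923896e-03 -1.46069998e+00] [0.00048504 0.00083833 0.0146081 ]
```

>>> {"method": "apply_moves", "body": {
  "motion": [
    [[0,0,0.5],[0,0,0],4.8],
    [[0,0,2],[0,0,0],4.8],
    [[0,0,3.5],[0,0,0],4.8],
    [[0,0,4],[0,0,0],4.8],
    [[0,0,3.5],[0,0,0],4.8],
    [[0,0,0.5],[0,0,0],4.8],
    [[0,0,0],[0,0,0],4.8]
  ]
}}

```text
time_s: 20.75
tcp_pos: [0.4507, -0.2612, 0.1664]
eef_rot: [0.867, 0.497, 0.001, 0.001]
force: [-0.3, 0.1, -2.8]
width: 0.601
```

>>> {"method": "apply_moves", "body": {
  "motion": [
    [[-0.14,3.9,0],[0,0,0],4.8],
    [[-0.14,3.9,0],[0,0,0],4.8],
    [[-0.14,3.9,0],[0,0,0],4.8],
    [[-0.14,3.9,0],[0,0,0],4.8],
    [[-0.14,3.9,0],[0,0,0],4.8],
    [[-0.14,3.9,0],[0,0,0],4.8],
    [[-0.14,3.9,0],[0,0,0],4.8],
    [[0,0,-1.5],[0,0,0],4.8]
  ]
}}

```text
time_s: 21.55
tcp_pos: [0.4402, 0.0157, 0.1501]
eef_rot: [0.866, 0.499, 0.0, -0.0]
force: [0.2, -0.2, -2.6]
width: 0.602
```

>>> {"method": "apply_moves", "body": {
  "motion": [
    [[0,0,-0.9],[0,0,0],4.8],
    [[0,0,0],[0,0,0],4.8],
    [[0,0,0],[0,0,0],4.8]
  ]
}}

```text
time_s: 21.85
tcp_pos: [0.44, 0.0115, 0.1411]
eef_rot: [0.868, 0.497, -0.001, -0.0]
force: [0.6, -0.3, -1.4]
width: 0.602
```

```bash
python3 - <<'E'
from h import *
c,im,s=shot('wrist',21)
save('s21',cv2.resize(im[200:350,180:380],None,fx=4,fy=4,interpolation=cv2.INTER_CUBIC))
print(proj(c,[.4415,.01166,.110],True))
E
```

```text
wrist 21 t 21.85 tcp [0.44   0.0115 0.1411] F [ 0.6 -0.3 -1.4] w 0.602
[279.59191911 264.52075403]
```

View pics/s21.png

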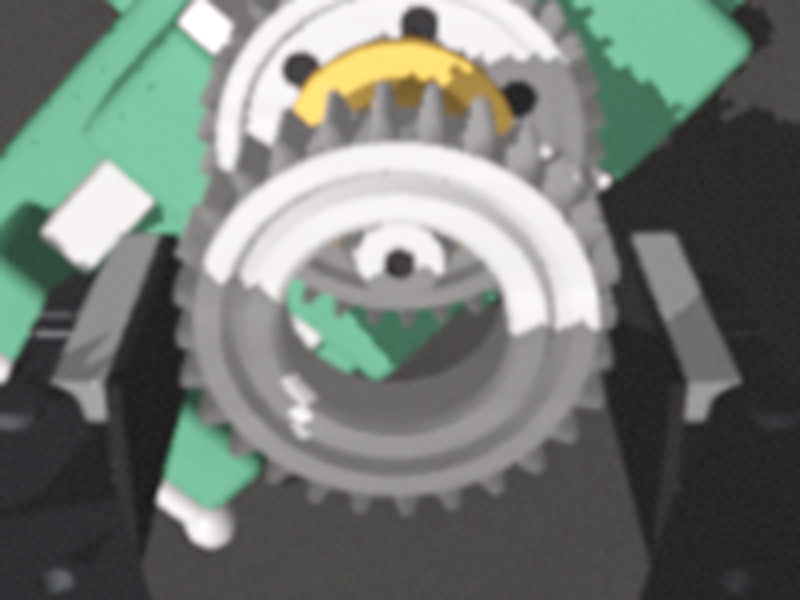

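The shaft end is at crop (400,263) inside the wide bore, with the gear centre at x≈398. Lowering around the shaft until just above the sleeve, then re-checking.

>>> {"method": "apply_moves", "body": {
  "motion": [
    [[0,0,-0.5],[0,0,0],4.8],
    [[0,0,-0.5],[0,0,0],4.8],
    [[0,0,-0.5],[0,0,0],4.8],
    [[0,0,-0.5],[0,0,0],4.8],
    [[0,0,-0.3],[0,0,0],4.8],
    [[0,0,0],[0,0,0],4.8],
    [[0,0,0],[0,0,0],4.8]
  ]
}}

```text
time_s: 22.6
tcp_pos: [0.4405, 0.0122, 0.1185]
eef_rot: [0.867, 0.498, 0.0, -0.0]
force: [0.9, 0.1, -1.2]
width: 0.601
```

```bash
python3 - <<'E'
from h import *
c,im,s=shot('wrist',22)
save('s22',cv2.resize(im[200:350,180:380],None,fx=4,fy=4,interpolation=cv2.INTER_CUBIC))
print(proj(c,[.4415,.01166,.110],True))
E
```

```text
wrist 22 t 22.6 tcp [0.4405 0.0122 0.1185] F [ 0.9  0.1 -1.2] w 0.601
[279.63037417 288.19393741]
```

View pics/s22.png

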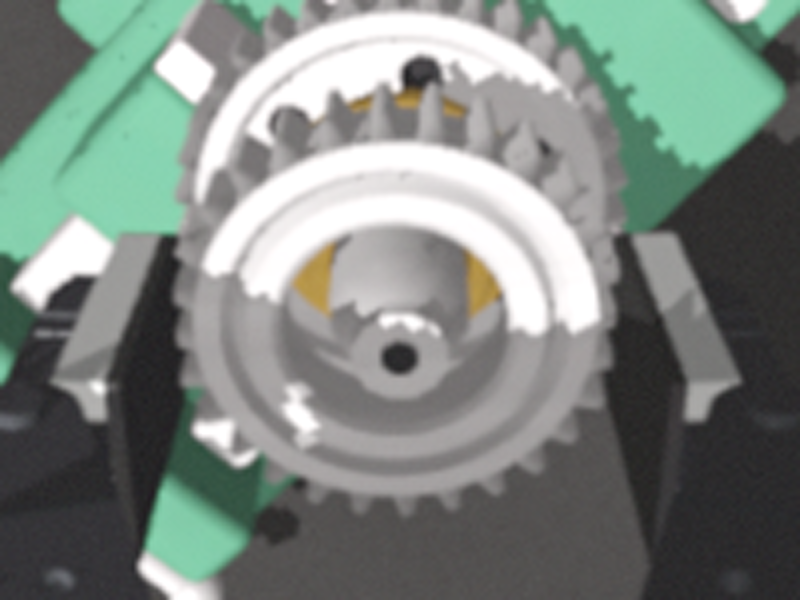

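```bash
python3 - <<'E'
from h import *
c,im=load('wrist',22);t,q=tcpk(22)
g=plane(c,(279.0,280.7),.1183-.0146,True);tip=plane(c,(279.5,288.8),.110,True);print(g,tip,(tip-g)*100,Rot.from_quat(q).as_matrix().T@(tip-g))
E
```

```text
[0.44144862 0.01212175 0.1037    ] [0.44129101 0.01141616 0.11      ] [-0.01576042 -0.07055921  0.63      ] [-0.00068859  0.00022028 -0.0063    ]
```

The gear is within 0.7 mm of the shaft axis, and the chamfer gives about 2 mm of capture. Small correction, then lowering gently.

>>> {"method": "apply_moves", "body": {
  "motion": [
    [[-0.02,-0.04,-0.3],[0,0,0],4.8],
    [[0,0,-0.2],[0,0,0],4.8],
    [[0,0,-0.1],[0,0,0],4.8],
    [[0,0,0],[0,0,0],4.8]
  ]
}}

```text
time_s: 23.05
tcp_pos: [0.4402, 0.0117, 0.1123]
eef_rot: [0.867, 0.497, -0.0, -0.0]
force: [-0.8, -0.0, -0.4]
width: 0.602
```

>>> {"method": "apply_moves", "body": {
  "motion": [
    [[0,0,-0.1],[0,0,0],4.8],
    [[0,0,-0.1],[0,0,0],4.8],
    [[0,0,0],[0,0,0],4.8]
  ]
}}

```text
time_s: 23.35
tcp_pos: [0.4402, 0.0118, 0.1104]
eef_rot: [0.867, 0.498, -0.0, -0.0]
force: [0.4, -0.4, -1.6]
width: 0.598
```

>>> {"method": "apply_moves", "body": {
  "motion": [
    [[0,0,-0.1],[0,0,0],4.8],
    [[0,0,-0.1],[0,0,0],4.8],
    [[0,0,0],[0,0,0],4.8]
  ]
}}

```text
time_s: 23.65
tcp_pos: [0.4402, 0.0118, 0.1084]
eef_rot: [0.867, 0.498, -0.0, -0.0]
force: [-0.0, 1.3, -1.9]
width: 0.598
```

The gear is past the chamfer with no resistance. Continuing to the flange.

>>> {"method": "apply_moves", "body": {
  "motion": [
    [[0,0,-0.2],[0,0,0],4.8],
    [[0,0,-0.2],[0,0,0],4.8],
    [[0,0,-0.1],[0,0,0],4.8],
    [[0,0,0],[0,0,0],4.8]
  ]
}}

```text
time_s: 24.05
tcp_pos: [0.4401, 0.0117, 0.1033]
eef_rot: [0.867, 0.498, -0.0, -0.0]
force: [0.1, -0.1, -2.3]
width: 0.597
```

>>> {"method": "apply_moves", "body": {
  "motion": [
    [[0,0,-0.1],[0,0,0],4.8],
    [[0,0,0],[0,0,0],4.8]
  ]
}}

```text
time_s: 24.25
tcp_pos: [0.4401, 0.0117, 0.1024]
eef_rot: [0.867, 0.497, -0.0, -0.0]
force: [0.0, 0.8, -1.8]
width: 0.602
```

>>> {"method": "apply_moves", "body": {
  "motion": [
    [[0,0,-0.1],[0,0,0],4.8],
    [[0,0,0],[0,0,0],4.8]
  ]
}}

```text
time_s: 24.45
tcp_pos: [0.4402, 0.0117, 0.1014]
eef_rot: [0.867, 0.497, -0.0, -0.0]
force: [-0.1, 0.1, -1.1]
width: 0.595
```

>>> {"method": "apply_moves", "body": {
  "motion": [
    [[0,0,-0.07],[0,0,0],4.8],
    [[0,0,0],[0,0,0],4.8]
  ]
}}

```text
time_s: 24.65
tcp_pos: [0.4402, 0.0117, 0.1008]
eef_rot: [0.867, 0.497, -0.0, 0.0]
force: [-0.7, -0.1, -1.8]
width: 0.598
```

>>> {"method": "apply_moves", "body": {
  "motion": [
    [[0,0,-0.07],[0,0,0],4.8],
    [[0,0,0],[0,0,0],4.8]
  ]
}}

```text
time_s: 24.85
tcp_pos: [0.4403, 0.0118, 0.1006]
eef_rot: [0.867, 0.498, 0.0, 0.0]
force: [-3.9, 0.5, 11.1]
width: 0.602
```

>>> {"method": "apply_moves", "body": {
  "motion": [
    [[0,0,-0.05],[0,0,0],4.8],
    [[0,0,0],[0,0,0],4.8]
  ]
}}

```text
time_s: 25.05
tcp_pos: [0.4404, 0.0118, 0.1005]
eef_rot: [0.867, 0.498, 0.0, 0.0]
force: [-7.5, -0.3, 20.9]
width: 0.602
```

Contact at TCP z 0.1006 is exactly where I predicted for home on the flange (0.074). Releasing.

>>> {"method": "apply_moves", "body": {
  "motion": [
    [[0,0,0.1],[0,0,0],4.8],
    [[0,0,0],[0,0,0],6.5],
    [[0,0,0],[0,0,0],8.0],
    [[0,0,0],[0,0,0],8.0],
    [[0,0,0],[0,0,0],8.0],
    [[0,0,2],[0,0,0],8.0],
    [[0,0,4],[0,0,0],8.0],
    [[0,0,2],[0,0,0],8.0]
  ]
}}

```text
time_s: 25.85
tcp_pos: [0.4408, 0.0117, 0.183]
eef_rot: [0.867, 0.497, 0.001, 0.0]
force: [1.1, -0.3, -0.7]
width: 0.932
```

>>> {"method": "apply_moves", "body": {
  "motion": [
    [[0,0,0],[0,0,0],8.0],
    [[0,0,0],[0,0,0],8.0]
  ]
}}

```text
time_s: 26.05
tcp_pos: [0.4403, 0.0117, 0.1804]
eef_rot: [0.867, 0.497, 0.0, 0.0]
force: [-0.8, -0.1, -0.0]
width: 0.94
```

```bash
python3 - <<'E'
from h import *
c,im,s=shot('wrist',23)
a=[shot(n,23)[1] for n in ('scene','side')]
save('s23',cv2.resize(im[170:290,210:350],None,fx=5,fy=5,interpolation=cv2.INTER_CUBIC))
save('s23b',np.hstack([cv2.resize(a[0][160:250,190:310],None,fx=3.3,fy=3.3),cv2.resize(a[1][170:260,260:380],None,fx=3.3,fy=3.3)]))
E
```

```text
wrist 23 t 26.05 tcp [0.4403 0.0117 0.1804] F [-0.8 -0.1 -0. ] w 0.94
scene 23 t 26.1 tcp [0.4399 0.0118 0.1799] F [-0.4 -0.9 -0.4] w 0.936
side 23 t 26.15 tcp [0.4397 0.0117 0.1797] F [ 0.2 -0.1 -0.3] w 0.933
```

View pics/s23.png

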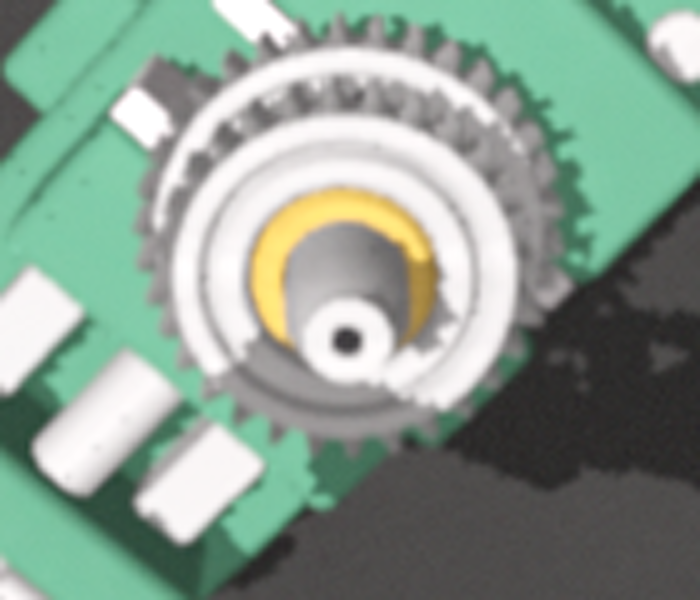

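View pics/s23b.png

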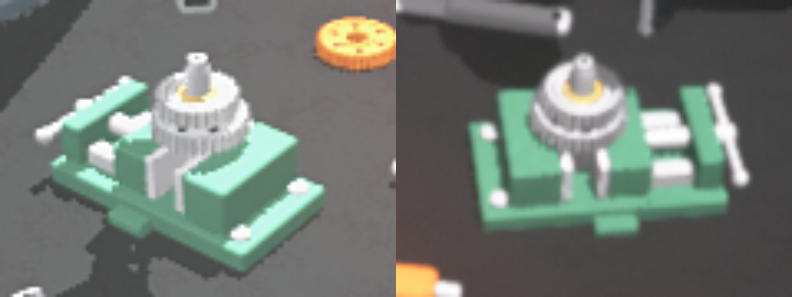

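View pics/wrist23.png

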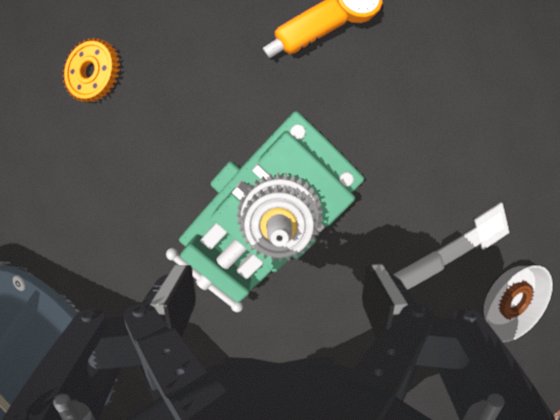

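The second gear is level with the brass sleeve end flush in its bore. Next, the collar.

>>> {"method": "apply_moves", "body": {
  "motion": [
    [[2.4,2.96,0],[0,0,0],6.0],
    [[2.4,2.96,0],[0,0,0],6.0],
    [[2.4,2.96,0],[0,0,0],6.0],
    [[2.4,2.96,0],[0,0,0],5.0],
    [[2.4,2.96,0],[0,0,0],5.0],
    [[2.4,2.96,-2],[0,0,0],5.0],
    [[2.4,2.96,-2],[0,0,0],5.0],
    [[2.4,2.96,-2],[0,0,0],5.0]
  ]
}}

```text
time_s: 27.0
tcp_pos: [0.6326, 0.2497, 0.1186]
eef_rot: [0.867, 0.498, -0.001, -0.0]
force: [0.6, -1.1, -0.6]
width: 0.586
```

>>> {"method": "apply_moves", "body": {
  "motion": [
    [[0,0,0],[0,0,0],5.0],
    [[0,0,0],[0,0,0],5.0],
    [[0,0,0],[0,0,0],5.0]
  ]
}}

```text
time_s: 27.3
tcp_pos: [0.6319, 0.2479, 0.1208]
eef_rot: [0.868, 0.497, -0.0, 0.0]
force: [-0.1, 0.5, 0.7]
width: 0.584
```

```bash
python3 - <<'E'
from h import *
c,im,s=shot('wrist',24)
save('c24',cv2.resize(im[150:270,210:350],None,fx=5,fy=5,interpolation=cv2.INTER_CUBIC))
hsv=cv2.cvtColor(im,cv2.COLOR_RGB2HSV)[130:290,200:360]
m=(hsv[...,1]>90)&(hsv[...,0]>100)&(hsv[...,0]<130)
for e in ell(m,200,130,20): print(e)
E
```

```text
wrist 24 t 27.3 tcp [0.6319 0.2479 0.1208] F [-0.1  0.5  0.7] w 0.584
(array([275.29, 214.93]), array([17.5, 22. ]), 297.0)
(array([275.07, 215.48]), array([38.4, 40.3]), 1213.0)
```

View pics/c24.png

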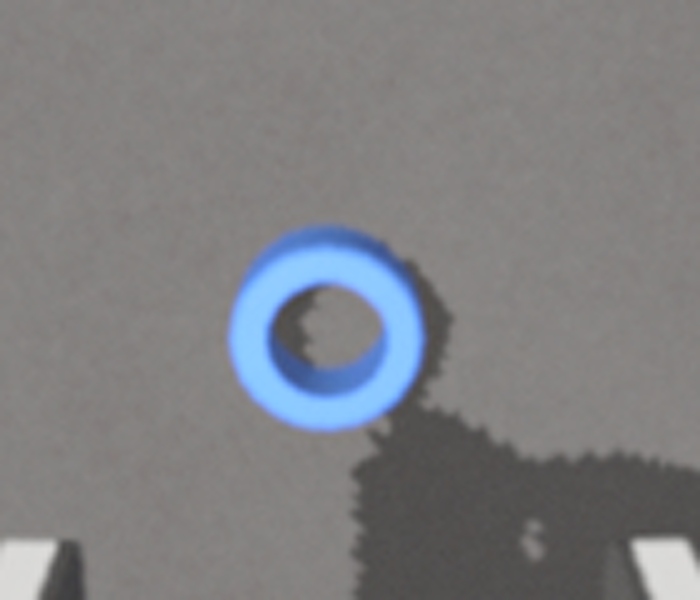

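View pics/wrist24.png

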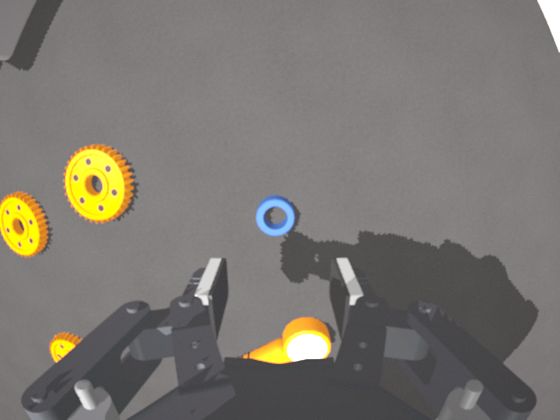

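The collar's top ring is centred at (274.9,217.3). I check the height against the earlier wrist view 3, where the collar was at (473,105).

```bash
python3 - <<'E'
from h import *
c,im=load('wrist',24);t,q=tcpk(24);c3,i3=load('wrist',3)
p=plane(c,(274.9,217.3),.014,True);print(p,(p-t)*100)
u=proj(c3,p,True);print(u)
x,y=u.astype(int);save('c3',cv2.resize(i3[y-30:y+30,x-30:x+30],None,fx=9,fy=9,interpolation=cv2.INTER_CUBIC));print(x-30,y-30)
E
```

```text
[0.63113317 0.25057552 0.014     ] [ -0.07944162   0.26427157 -10.67866259]
[476.46269274 104.10302182]
446 74
```

View pics/c3.png

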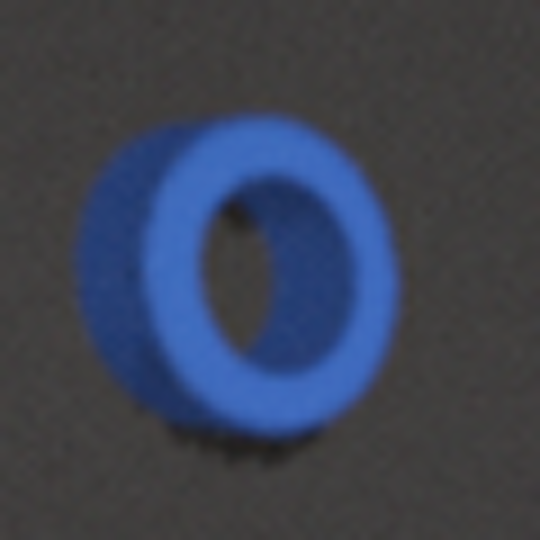

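The predicted pixel (476.5,104.1) against the observed (475.8,104.2) confirms a 14 mm top height. The collar is at (0.6311, 0.2506). Descending.

>>> {"method": "apply_moves", "body": {
  "motion": [
    [[-0.09,0.24,-3.5],[0,0,0],5.0],
    [[0,0,-3.0],[0,0,0],5.0],
    [[0,0,-1.7],[0,0,0],5.0],
    [[0,0,-0.8],[0,0,0],5.0],
    [[0,0,0],[0,0,0],5.0],
    [[0,0,0],[0,0,0],5.0]
  ]
}}

```text
time_s: 27.95
tcp_pos: [0.632, 0.2509, 0.0322]
eef_rot: [0.868, 0.497, 0.001, 0.0]
force: [-0.1, -0.1, 0.2]
width: 0.586
```

```bash
python3 - <<'E'
from h import *
c,im,s=shot('wrist',25)
save('c25',cv2.resize(im[200:380,160:400],None,fx=3.2,fy=3.2,interpolation=cv2.INTER_CUBIC))
E
```

```text
wrist 25 t 27.95 tcp [0.632  0.2509 0.0322] F [-0.1 -0.1  0.2] w 0.586
```

View pics/c25.png

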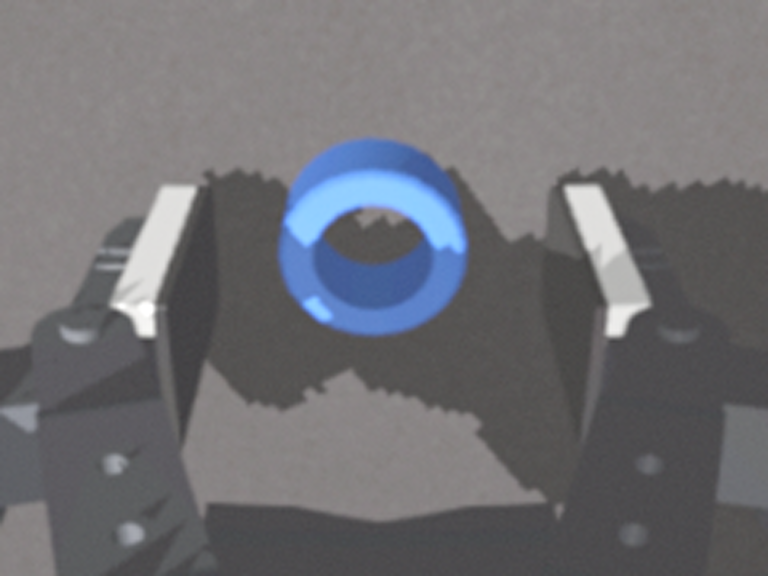

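The collar stands between the pads (crop (373,255)). Closing.

>>> {"method": "apply_moves", "body": {
  "motion": [
    [[0,0,0],[0,0,0],2.0],
    [[0,0,0],[0,0,0],2.0],
    [[0,0,0],[0,0,0],2.0],
    [[0,0,0],[0,0,0],2.0],
    [[0,0,0],[0,0,0],2.0],
    [[0,0,0],[0,0,0],2.0]
  ],
  "force": 40
}}

```text
time_s: 28.6
tcp_pos: [0.6319, 0.2512, 0.0318]
eef_rot: [0.867, 0.498, 0.001, 0.0]
force: [-1.9, -1.1, 7.8]
width: 0.294
```

```bash
python3 - <<'E'
from h import *
c,im,s=shot('wrist',26)
save('c26',cv2.resize(im[200:380,160:400],None,fx=3.2,fy=3.2,interpolation=cv2.INTER_CUBIC))
E
```

```text
wrist 26 t 28.6 tcp [0.6319 0.2512 0.0318] F [-1.9 -1.1  7.8] w 0.294
```

View pics/c26.png

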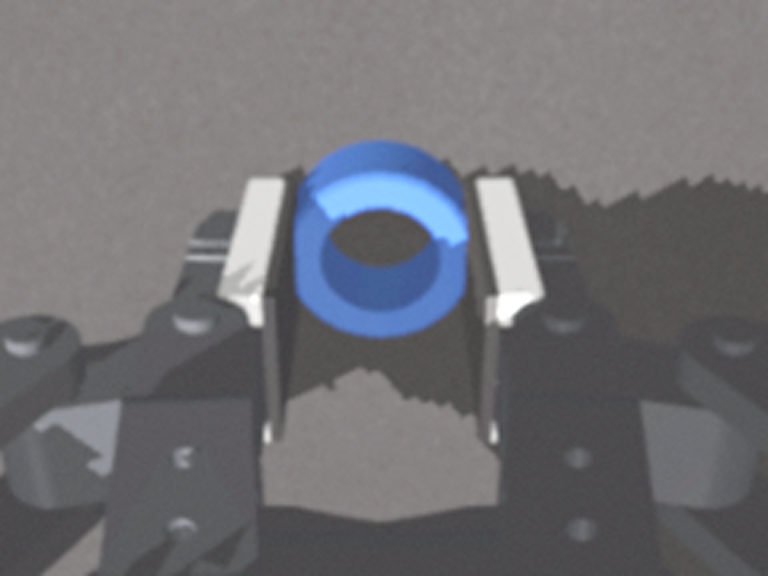

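Gripped. Lifting and computing the offset.

```bash
python3 - <<'E'
from h import *
c,im=load('wrist',26);t,q=tcpk(26)
p=plane(c,(278.4,280.0),.014,True);print(p,t,(p-t)*100, Rot.from_quat(q).as_matrix().T@(p-t))
E
```

```text
[0.63203587 0.25014394 0.014     ] [0.63187729 0.25115302 0.03183303] [ 0.01585748 -0.10090788 -1.78330284] [-0.00081261  0.00062717  0.01783274]
```

>>> {"method": "apply_moves", "body": {
  "motion": [
    [[0,0,0.5],[0,0,0],2.0],
    [[0,0,2],[0,0,0],2.0],
    [[0,0,3.5],[0,0,0],2.0],
    [[0,0,4],[0,0,0],2.0],
    [[0,0,3],[0,0,0],2.0],
    [[0,0,0],[0,0,0],2.0]
  ]
}}

```text
time_s: 29.25
tcp_pos: [0.6332, 0.2517, 0.1659]
eef_rot: [0.867, 0.498, 0.004, 0.0]
force: [-0.6, 0.7, 0.1]
width: 0.292
```

>>> {"method": "apply_moves", "body": {
  "motion": [
    [[-2.38,-2.98,0],[0,0,0],2.0],
    [[-2.38,-2.98,0],[0,0,0],2.0],
    [[-2.38,-2.98,0],[0,0,0],2.0],
    [[-2.38,-2.98,0],[0,0,0],2.0],
    [[-2.38,-2.98,0],[0,0,0],2.0],
    [[-2.38,-2.98,0],[0,0,0],2.0],
    [[-2.38,-2.98,0],[0,0,0],2.0],
    [[-2.38,-2.98,0],[0,0,0],2.0]
  ]
}}

```text
time_s: 30.05
tcp_pos: [0.4396, 0.0116, 0.1603]
eef_rot: [0.867, 0.498, -0.0, -0.0]
force: [0.2, -0.3, -0.1]
width: 0.294
```

>>> {"method": "apply_moves", "body": {
  "motion": [
    [[0,0,-1.0],[0,0,0],2.0],
    [[0,0,-0.5],[0,0,0],2.0],
    [[0,0,0],[0,0,0],2.0],
    [[0,0,0],[0,0,0],2.0]
  ]
}}

```text
time_s: 30.45
tcp_pos: [0.4413, 0.0132, 0.1454]
eef_rot: [0.867, 0.498, -0.0, -0.0]
force: [0.5, -0.5, -0.6]
width: 0.288
```

```bash
python3 - <<'E'
from h import *
c,im,s=shot('wrist',27)
save('c27',cv2.resize(im[200:350,180:380],None,fx=4,fy=4,interpolation=cv2.INTER_CUBIC))
print(proj(c,[.4415,.01166,.110],True))
E
```

```text
wrist 27 t 30.45 tcp [0.4413 0.0132 0.1454] F [ 0.5 -0.5 -0.6] w 0.288
[279.01401295 264.49128035]
```

View pics/c27.png

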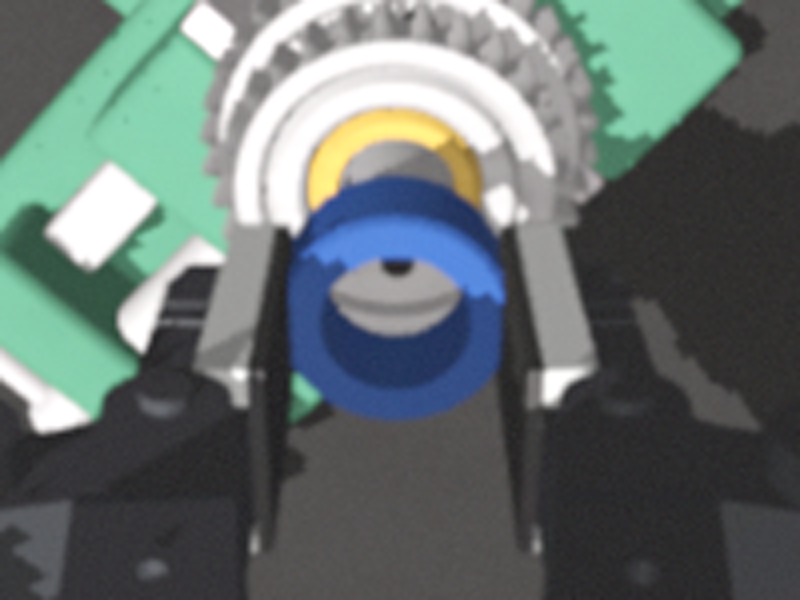

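The tip's centre hole shows at crop (397,262) through the collar's bore. Computing the residual.

```bash
python3 - <<'E'
from h import *
c,im=load('wrist',27);t,q=tcpk(27)
g=plane(c,(278.4,280.0),.1452-.0178,True);tip=plane(c,(278.9,265.1),.110,True);print(g,tip,(tip-g)*100,Rot.from_quat(q).as_matrix().T@(tip-g))
E
```

```text
[0.44138103 0.01204786 0.1274    ] [0.4412696 0.0113822 0.11     ] [-0.01114235 -0.06656594 -1.74      ] [-0.00062847  0.00024683  0.01739999]
```

>>> {"method": "apply_moves", "body": {
  "motion": [
    [[0,0,-0.3],[0,0,0],2.0],
    [[0,0,-0.3],[0,0,0],2.0],
    [[0,0,0],[0,0,0],2.0],
    [[0,0,0],[0,0,0],2.0]
  ]
}}

```text
time_s: 30.9
tcp_pos: [0.4409, 0.0126, 0.1395]
eef_rot: [0.867, 0.498, -0.0, -0.0]
force: [-0.2, -0.6, 0.1]
width: 0.291
```

```bash
python3 - <<'E'
from h import *
c,im,s=shot('wrist',28)
save('c28',cv2.resize(im[200:350,180:380],None,fx=4,fy=4,interpolation=cv2.INTER_CUBIC))
E
```

```text
wrist 28 t 30.9 tcp [0.4409 0.0126 0.1395] F [-0.2 -0.6  0.1] w 0.291
```

View pics/c28.png

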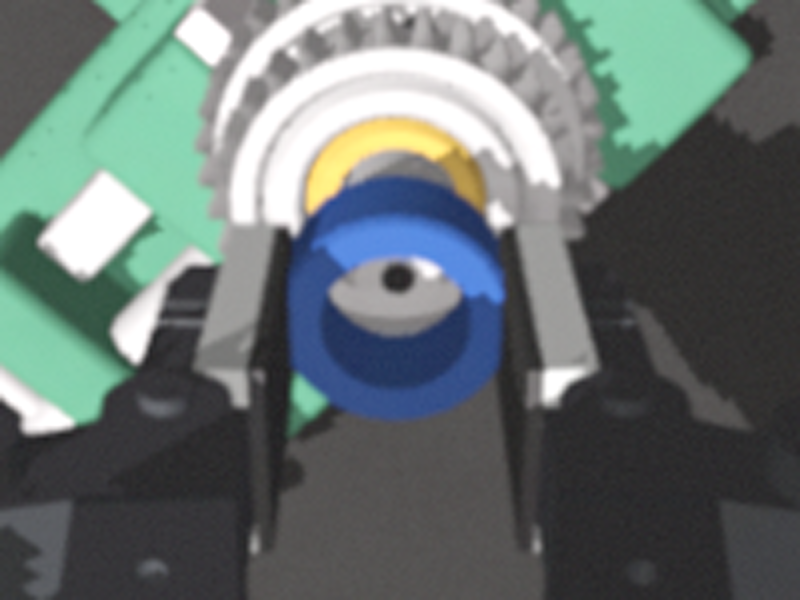

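The tip at crop (398,277) is within about 1 mm of coaxial by both checks. Lowering with force checks.

>>> {"method": "apply_moves", "body": {
  "motion": [
    [[0,0,-0.3],[0,0,0],2.0],
    [[0,0,-0.3],[0,0,0],2.0],
    [[0,0,-0.2],[0,0,0],2.0],
    [[0,0,0],[0,0,0],2.0]
  ]
}}

```text
time_s: 31.35
tcp_pos: [0.4408, 0.0126, 0.1313]
eef_rot: [0.867, 0.498, -0.0, -0.0]
force: [-0.1, 0.2, -1.0]
width: 0.293
```

>>> {"method": "apply_moves", "body": {
  "motion": [
    [[0,0,-0.3],[0,0,0],2.0],
    [[0,0,-0.3],[0,0,0],2.0],
    [[0,0,-0.2],[0,0,0],2.0],
    [[0,0,0],[0,0,0],2.0]
  ]
}}

```text
time_s: 31.75
tcp_pos: [0.4409, 0.0126, 0.1233]
eef_rot: [0.867, 0.497, -0.0, -0.0]
force: [0.6, 0.5, -1.0]
width: 0.288
```

>>> {"method": "apply_moves", "body": {
  "motion": [
    [[0,0,-0.2],[0,0,0],2.0],
    [[0,0,-0.1],[0,0,0],2.0],
    [[0,0,0],[0,0,0],2.0]
  ]
}}

```text
time_s: 32.05
tcp_pos: [0.4409, 0.0126, 0.1205]
eef_rot: [0.867, 0.498, -0.0, -0.0]
force: [0.5, 0.6, -0.7]
width: 0.297
```

>>> {"method": "apply_moves", "body": {
  "motion": [
    [[0,0,-0.1],[0,0,0],2.0],
    [[0,0,0],[0,0,0],2.0]
  ]
}}

```text
time_s: 32.25
tcp_pos: [0.4409, 0.0125, 0.1195]
eef_rot: [0.867, 0.497, -0.0, -0.0]
force: [0.1, 0.4, -0.7]
width: 0.289
```

>>> {"method": "apply_moves", "body": {
  "motion": [
    [[0,0,-0.07],[0,0,0],2.0],
    [[0,0,0],[0,0,0],2.0]
  ]
}}

```text
time_s: 32.45
tcp_pos: [0.4409, 0.0126, 0.1189]
eef_rot: [0.867, 0.498, 0.0, -0.0]
force: [0.5, -0.4, -0.6]
width: 0.293
```

>>> {"method": "apply_moves", "body": {
  "motion": [
    [[0,0,-0.07],[0,0,0],2.0],
    [[0,0,0],[0,0,0],2.0]
  ]
}}

```text
time_s: 32.65
tcp_pos: [0.441, 0.0126, 0.1183]
eef_rot: [0.867, 0.498, 0.0, 0.0]
force: [-0.2, 0.4, 2.7]
width: 0.293
```

>>> {"method": "apply_moves", "body": {
  "motion": [
    [[0,0,-0.05],[0,0,0],2.0],
    [[0,0,0],[0,0,0],2.0]
  ]
}}

```text
time_s: 32.85
tcp_pos: [0.4411, 0.0126, 0.1182]
eef_rot: [0.867, 0.498, 0.0, 0.0]
force: [-2.0, -0.8, 11.2]
width: 0.292
```

Contact at TCP z 0.1183 matches the predicted home height (0.0865). Releasing and retreating.

>>> {"method": "apply_moves", "body": {
  "motion": [
    [[0,0,0.06],[0,0,0],2.0],
    [[0,0,0],[0,0,0],3.5],
    [[0,0,0],[0,0,0],5.0],
    [[0,0,0],[0,0,0],5.0],
    [[0,0,0],[0,0,0],5.0],
    [[0,0,2],[0,0,0],5.0],
    [[0,0,4],[0,0,0],5.0],
    [[0,0,3],[0,0,0],5.0]
  ]
}}

```text
time_s: 33.65
tcp_pos: [0.4408, 0.0125, 0.21]
eef_rot: [0.867, 0.497, 0.0, 0.0]
force: [1.1, -0.4, 0.0]
width: 0.586
```

>>> {"method": "apply_moves", "body": {
  "motion": [
    [[0,0,1],[0,0,0],5.0],
    [[0,0,0],[0,0,0],5.0],
    [[0,0,0],[0,0,0],5.0]
  ]
}}

```text
time_s: 33.95
tcp_pos: [0.4406, 0.0126, 0.2173]
eef_rot: [0.867, 0.498, -0.0, -0.0]
force: [-0.9, -0.0, -1.0]
width: 0.585
```

```bash
python3 - <<'E'
from h import *
c,im,s=shot('wrist',29)
a=[shot(n,29)[1] for n in ('scene','side')]
save('f29',np.hstack([cv2.resize(a[0][160:250,190:310],None,fx=3.3,fy=3.3),cv2.resize(a[1][170:260,260:380],None,fx=3.3,fy=3.3)]))
save('f29w',cv2.resize(im[160:290,210:350],None,fx=4.5,fy=4.5,interpolation=cv2.INTER_CUBIC))
# movement of leave-alone things vs start
for n in ('scene','side'):
    a0=np.load(n+'0.npy').astype(int);a1=np.load(n+'29.npy').astype(int)
    boxes={'scene':dict(dish=(135,290,90,75),scraper=(185,240,80,80),gauge=(300,200,60,45)),'side':dict(dish=(230,118,52,36),scraper=(232,158,85,28),gauge=(215,238,70,30))}[n]
    for k,(x,y,w,h) in boxes.items(): 
        A=cv2.cvtColor(a0[y:y+h,x:x+w].astype(np.uint8),cv2.COLOR_RGB2GRAY);B=cv2.cvtColor(a1[y:y+h,x:x+w].astype(np.uint8),cv2.COLOR_RGB2GRAY)
        print(n,k,np.round(cv2.phaseCorrelate(A.astype(float),B.astype(float))[0],2))
E
```

```text
wrist 29 t 33.95 tcp [0.4406 0.0126 0.2173] F [-0.9 -0.  -1. ] w 0.585
scene 29 t 34.0 tcp [0.4404 0.0125 0.217 ] F [ 0.8 -0.  -0.8] w 0.588
side 29 t 34.05 tcp [0.4403 0.0125 0.217 ] F [-0.4  0.1 -0.2] w 0.588
scene dish [-0.09  0.86]
scene scraper [-0.12  0.26]
scene gauge [0.03 0.55]
side dish [-0.12  0.03]
side scraper [0.15 0.16]
side gauge [-0.05  0.06]
```

View pics/f29.png

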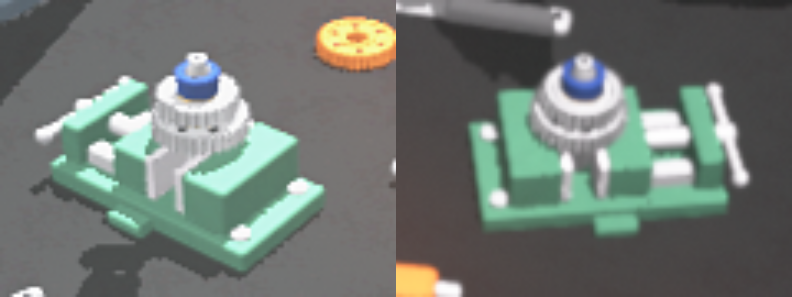

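View pics/f29w.png

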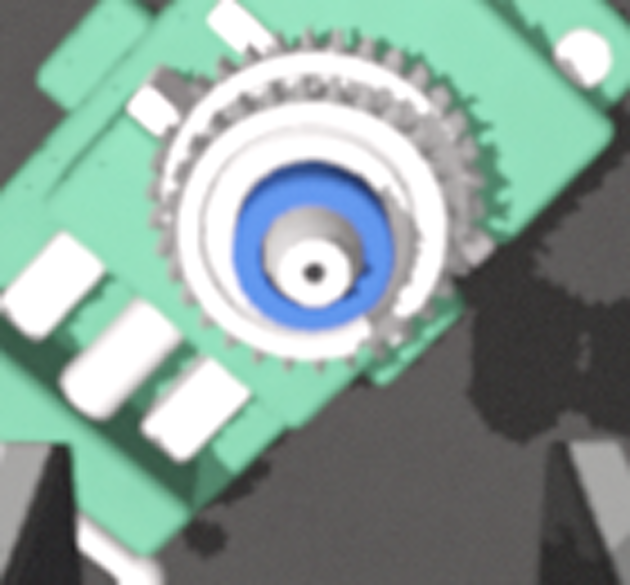

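View pics/scene29.png

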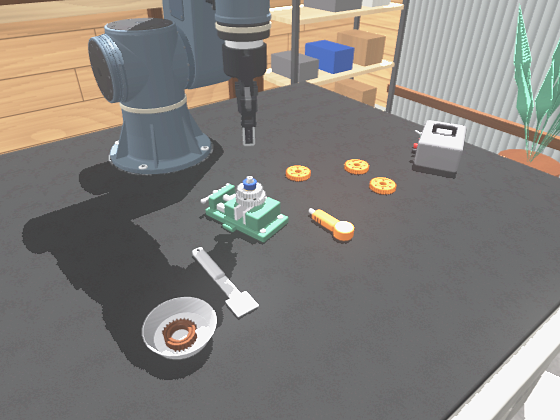

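The stack is complete with the collar level on top: 9.5 mm of shaft should show above it, which matches the view. The gripper is well clear. The dish, scraper and gauge show shifts of at most 0.2 px in the side view and at most 0.9 px in the scene view, where the arm's shadow changed. Handing in.

```bash
python3 -c "
from plant import *
print(finish_job())"
```

```text
the job is handed in; nothing more can be done
None
```

The gearbox shaft is built up in the order asked: first gear on the shoulder, bush flange down, second gear over the bush, and blue collar on top. I lowered each part until the wrist force rose, then let it go. The job was handed in at about 34 s of the 115 s allowed.

**Seating heights:** each part made contact at the height expected for home, to within about 0.5 mm:

| Part | Underside above bench |
|---|---|
| First gear | 58 mm |
| Bush | 70 mm |
| Second gear | 74 mm |
| Collar | 86.5 mm |

The highest wrist force I read was about 28 N, against the 120 N limit.

**Last checks:** the final views show the stack level and coaxial, and the gripper open and well clear. The rusty gear is still in its dish. The dish, scraper and tyre gauge shifted at most 0.2 pixels in the side camera.

**Checks that disagreed:**
- **Scene camera shift:** it showed apparent shifts of up to 0.9 pixels for the dish, scraper and gauge. I put that down to the arm's shadow having moved, since the side view showed none.
- **Second gear height:** my two-view measurement gave about 15–18 mm instead of 12 mm, because the two views were too close together. I relied on its position and the felt contact instead.
- **Collar centring:** two estimates before lowering disagreed by up to about 1 mm, inside the room the shaft's taper gives. The collar went on without side force.

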